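Square up and pin the door hinges

TASK

Put together the two or three hinges on the assembly board: first, with the wooden push block held as a tool, nudge every loose hinge leaf into the square corner of its own seat until it touches both the fixed leaf and the fence, without pushing the leaves with the bare fingers. Then push one of the pins from the rack down through both knuckles of each loose leaf until its flange sits on the leaf, with the leaves still square in their corners. Finish with the push block lying flat on its cork pad, and do not disturb the knob, the screwdriver and the pencil.

Things in the scene. Friction and masses are not known exactly. Their poses are not given: they have to be found in the camera images.
- jig_board: plywood assembly board, 200 x 410 mm, fixed, surface 18 mm above this origin (14 mm above z = 0), with three seats in a row along its y, 150 mm apart. Each seat is a square corner that opens towards the robot, made by a fixed leaf and a fence, both 10 mm high. A tool held over 10 mm above the board clears them and still pushes a leaf.
- seat_0: left seat. Origin: inside of the corner, on the board's surface. +x: into the fixed leaf (steel, 65 x 60 mm, front edge on x = 0 from y = 0 to 60 mm), 45 degrees left of the board's x. +y: away from the fence (12 mm thick; inner face on y = 0, x = -95 to 5 mm). Hole 14.4 mm wide through the fixed leaf at x = 17, y = 30 mm. Leaf home: middle at x = -30, y = 30 mm, axes as the seat's.
- leaf_0_mid (a point): middle (half-way up) of the loose steel hinge leaf of the left seat; None if absent. Flat block 60 x 60 x 20 mm high, 0.19 to 0.33 kg, slides on the board under 1 to 4 N. A tongue 34 x 32 mm sticks out beyond its +x edge, 11.5 to 20 mm above the board, so that it passes over the fixed leaf and fences. z up, x towards the tongue.
- leaf_0_eye (a point): centre, at the top face, of the upright knuckle hole (14.4 mm wide, through the tongue) of the left leaf, 47 mm along x from the leaf's middle and 10 mm higher; None if absent
- pin_0_grip (a point): centre of the grip of a steel hinge pin, one of three alike, upright in the rack; fits any leaf. Grip 16 mm wide, from 20 mm below to 20 mm above this point; under it a flange 22 mm wide, underside 23 mm below this point; then a shank 12 mm wide, 19 mm long, tapered tip 42 mm below. 0.05 kg. Home: flange on the leaf, this point 43 mm above the board.
- seat_1: middle seat. Origin: inside of the corner, on the board's surface. +x: into the fixed leaf (steel, 65 x 60 mm, front edge on x = 0 from y = 0 to 60 mm), 45 degrees left of the board's x. +y: away from the fence (12 mm thick; inner face on y = 0, x = -95 to 5 mm). Hole 14.4 mm wide through the fixed leaf at x = 17, y = 30 mm. Leaf home: middle at x = -30, y = 30 mm, axes as the seat's.
- leaf_1_mid (a point): middle (half-way up) of the loose steel hinge leaf of the middle seat; None if absent. Flat block 60 x 60 x 20 mm high, 0.19 to 0.33 kg, slides on the board under 1 to 4 N. A tongue 34 x 32 mm sticks out beyond its +x edge, 11.5 to 20 mm above the board, so that it passes over the fixed leaf and fences. z up, x towards the tongue.
- leaf_1_eye (a point): centre, at the top face, of the upright knuckle hole (14.4 mm wide, through the tongue) of the middle leaf, 47 mm along x from the leaf's middle and 10 mm higher; None if absent
- pin_1_grip (a point): centre of the grip of a steel hinge pin, one of three alike, upright in the rack; fits any leaf. Grip 16 mm wide, from 20 mm below to 20 mm above this point; under it a flange 22 mm wide, underside 23 mm below this point; then a shank 12 mm wide, 19 mm long, tapered tip 42 mm below. 0.05 kg. Home: flange on the leaf, this point 43 mm above the board.
- seat_2: right seat. Origin: inside of the corner, on the board's surface. +x: into the fixed leaf (steel, 65 x 60 mm, front edge on x = 0 from y = 0 to 60 mm), 45 degrees left of the board's x. +y: away from the fence (12 mm thick; inner face on y = 0, x = -95 to 5 mm). Hole 14.4 mm wide through the fixed leaf at x = 17, y = 30 mm. Leaf home: middle at x = -30, y = 30 mm, axes as the seat's.
- leaf_2_mid (a point): middle (half-way up) of the loose steel hinge leaf of the right seat; None if absent. Flat block 60 x 60 x 20 mm high, 0.19 to 0.33 kg, slides on the board under 1 to 4 N. A tongue 34 x 32 mm sticks out beyond its +x edge, 11.5 to 20 mm above the board, so that it passes over the fixed leaf and fences. z up, x towards the tongue.
- leaf_2_eye (a point): centre, at the top face, of the upright knuckle hole (14.4 mm wide, through the tongue) of the right leaf, 47 mm along x from the leaf's middle and 10 mm higher; None if absent
- pin_2_grip (a point): centre of the grip of a steel hinge pin, one of three alike, upright in the rack; fits any leaf. Grip 16 mm wide, from 20 mm below to 20 mm above this point; under it a flange 22 mm wide, underside 23 mm below this point; then a shank 12 mm wide, 19 mm long, tapered tip 42 mm below. 0.05 kg. Home: flange on the leaf, this point 43 mm above the board.
- pin_rack: wooden block, 44 x 110 x 30 mm high, fixed, three holes in a row along its y axis 36 mm apart; origin at the centre of its underside. A standing pin's flange rests on its top. It stands at the left of the board, before or behind the cork pad.
- push_block_mid (a point): middle of the wooden offcut used as a push block, 36 mm (x) by 60 mm (y) by 18 mm high (z), 0.03 kg, lying flat on the cork pad at the left of the board; grip it across the 36 mm. The point is 9 mm above its underside.
- cork_pad: cork pad, 100 x 100 x 3 mm thick, fixed; origin at the centre of its underside. The push block's place.
- wooden_knob: turned wooden knob, 43 mm in diameter, 48 mm high, standing behind the board; not part of the job; origin at its foot
- screwdriver: screwdriver with a green handle, 196 mm long, lying behind the board; not part of the job; origin under its middle
- red_pencil: red pencil, 173 mm long, lying on the front edge of the worktop; not part of the job; origin under its middle
There are look-alikes about, which are no part of the job. Leave any pink look-alike of the part that bears push_block_mid alone.

How it is judged:
On the way:
1. every loose leaf sits in the square corner of its seat, touching the fixed leaf and the fence (within 1.5 mm) (x of leaf_0_mid in the frame of seat_0 between -0.0315 and -0.0285 m and y of leaf_0_mid in the frame of seat_0 between 0.0285 and 0.0315 m and z of leaf_0_mid in the frame of seat_0 below 0.0125 m and angle between the x axis of leaf_0_mid and the x axis of seat_0, either way round below 0.03 rad and x of leaf_1_mid in the frame of seat_1 between -0.0315 and -0.0285 m and y of leaf_1_mid in the frame of seat_1 between 0.0285 and 0.0315 m and z of leaf_1_mid in the frame of seat_1 below 0.0125 m and angle between the x axis of leaf_1_mid and the x axis of seat_1, either way round below 0.03 rad and x of leaf_2_mid in the frame of seat_2 between -0.0315 and -0.0285 m and y of leaf_2_mid in the frame of seat_2 between 0.0285 and 0.0315 m and z of leaf_2_mid in the frame of seat_2 below 0.0125 m and angle between the x axis of leaf_2_mid and the x axis of seat_2, either way round below 0.03 rad), for 0.2 s.
At the end, for the whole second after the job is handed in: Every loose leaf is in its corner (within 2.5 mm of home along both seat axes and 0.06 rad), an upright pin fully down through it and the fixed leaf (flange within 2 mm of the leaf, pin within 3 mm of the hole's axis), and the push block flat and still within 45 mm of the cork pad's centre (x of leaf_0_mid in the frame of seat_0 between -0.0325 and -0.0275 m and y of leaf_0_mid in the frame of seat_0 between 0.0275 and 0.0325 m and z of leaf_0_mid in the frame of seat_0 below 0.0125 m and angle between the x axis of leaf_0_mid and the x axis of seat_0, either way round below 0.06 rad and x of leaf_1_mid in the frame of seat_1 between -0.0325 and -0.0275 m and y of leaf_1_mid in the frame of seat_1 between 0.0275 and 0.0325 m and z of leaf_1_mid in the frame of seat_1 below 0.0125 m and angle between the x axis of leaf_1_mid and the x axis of seat_1, either way round below 0.06 rad and x of leaf_2_mid in the frame of seat_2 between -0.0325 and -0.0275 m and y of leaf_2_mid in the frame of seat_2 between 0.0275 and 0.0325 m and z of leaf_2_mid in the frame of seat_2 below 0.0125 m and angle between the x axis of leaf_2_mid and the x axis of seat_2, either way round below 0.06 rad and ((horizontal distance between pin_0_grip and leaf_0_eye below 0.003 m and z of pin_0_grip in the frame of seat_0 between 0.04 and 0.045 m and angle between pin_0_grip's own z axis and vertical below 0.08 rad) or (horizontal distance between pin_1_grip and leaf_0_eye below 0.003 m and z of pin_1_grip in the frame of seat_0 between 0.04 and 0.045 m and angle between pin_1_grip's own z axis and vertical below 0.08 rad) or (horizontal distance between pin_2_grip and leaf_0_eye below 0.003 m and z of pin_2_grip in the frame of seat_0 between 0.04 and 0.045 m and angle between pin_2_grip's own z axis and vertical below 0.08 rad)) and ((horizontal distance between pin_0_grip and leaf_1_eye below 0.003 m and z of pin_0_grip in the frame of seat_1 between 0.04 and 0.045 m and angle between pin_0_grip's own z axis and vertical below 0.08 rad) or (horizontal distance between pin_1_grip and leaf_1_eye below 0.003 m and z of pin_1_grip in the frame of seat_1 between 0.04 and 0.045 m and angle between pin_1_grip's own z axis and vertical below 0.08 rad) or (horizontal distance between pin_2_grip and leaf_1_eye below 0.003 m and z of pin_2_grip in the frame of seat_1 between 0.04 and 0.045 m and angle between pin_2_grip's own z axis and vertical below 0.08 rad)) and ((horizontal distance between pin_0_grip and leaf_2_eye below 0.003 m and z of pin_0_grip in the frame of seat_2 between 0.04 and 0.045 m and angle between pin_0_grip's own z axis and vertical below 0.08 rad) or (horizontal distance between pin_1_grip and leaf_2_eye below 0.003 m and z of pin_1_grip in the frame of seat_2 between 0.04 and 0.045 m and angle between pin_1_grip's own z axis and vertical below 0.08 rad) or (horizontal distance between pin_2_grip and leaf_2_eye below 0.003 m and z of pin_2_grip in the frame of seat_2 between 0.04 and 0.045 m and angle between pin_2_grip's own z axis and vertical below 0.08 rad)) and horizontal distance between push_block_mid and cork_pad below 0.045 m and z of push_block_mid in the frame of cork_pad below 0.0155 m and angle between push_block_mid's own z axis and vertical below 0.1 rad and linear speed of push_block below 0.01 m/s); the robot touches nothing.
It fails at once if a loose leaf is pushed by the bare fingers (over 2 N) (contact force between the fingers and leaf_0 above 2 N or contact force between the fingers and leaf_1 above 2 N or contact force between the fingers and leaf_2 above 2 N).
It fails at once if the knob, the screwdriver or the pencil is moved more than 30 mm (distance of any of wooden_knob, screwdriver, red_pencil from where it was at the start of the episode above 0.03 m).
Of leaf_0, leaf_1, leaf_2 only 2 to 3 are there at a start; the rules pass over those that are not, and their reading is None.
At some moment in a run one of leaf_0, leaf_1, leaf_2, push_block may be knocked a few centimetres aside while the robot is not near it.
It also fails if it takes over 210 s, if anything falls off the work surface, if the arm or the gripper's body presses on something with over 40 N, if the wrist force passes 120 N, or if a joint passes its speed limit or range.

ROBOT

A 7-joint arm with a two-finger parallel gripper is mounted at the origin on a cart in front of the work surface, level with it; the furniture and walls round the work are solid. World frame = base frame: x ahead of the robot, y to its left, z up, the work surface at z = 0. Lengths are in m, angles in rad, forces in N, time in s.
With the tool pointing down it reaches from about 0.4 to 0.875 m from the base axis. Payload 19.3 kg.
Tool frame: the origin (TCP) lies on the centre line of the jaws, within the pads' length; the fingertips stand 14 mm ahead of it and the grasp point (between the pads) lies 5 mm behind it; y points along the fingers, x is the direction in which the jaws open and shut, and the axes are right-handed (so a half turn about y gives the same grasp; the last joint's range is limited). The gripper opens to 85 mm and grips with 20 to 120 N. Pads are 22 mm wide; open, the fingers measure 114 mm over their backs; the gripper's body (76 mm by 85 mm) begins 54 mm behind the grasp point. The pads swing forward as they close: fully open they stand 13 mm farther back than shut.
Start: joints at [-1.35, 0.521, -0.036, 1.599, 0.021, 1.021, -0.113], TCP at [0.179, 0.599, 0.245] pointing down, gripper open.
Joint ranges: [-2.91, 2.91], [-0.3, 2.13], [-1.5, 1.42], [0.17, 2.43], [-1.26, 4.41], [0.16, 1.93], [-2.52, 2.52]. Speed limits (rad/s): [1.89, 1.89, 2.39, 2.39, 3.01, 3.01, 3.01].

INTERFACE

Orientations are given as [roll, pitch, yaw] about the fixed x, y, z axes, in that order (R = Rz(yaw) Ry(pitch) Rx(roll)).
In Python, from workcell import monitor, grab_frame, workorder gives the robot as it stands.
- The arm moves only by the tool drive_tool, never from a script. Its argument "steps" is one flat list of numbers, 5 for each row, row after row: the finger opening in mm, from 0 to 85.4, then the shift along the world's x, y, z in mm, then the turn about the world's z in degrees. In form: [fingers, tx, ty, tz, twist, fingers, tx, ty, tz, twist, ...]. A call has exactly 5 rows; each row shifts and turns the commanded pose from where the row before left it; what a row does not reach is not made up. A row lasts 1/12 s, in which the tool goes at most 41.7 mm and 7.16 degrees, less where a joint would pass 70% of its speed; a pose out of reach is approached as far as the arm can. A call is refused whole if a number of a shift passes 41.7 or a number of a turn 7.16, either way. A call with a gripper value outside its range is refused whole. The fingers move at their own pace and stop on an object; "grip_force" is the grip in N (left out, the last holds). Time passes only in rows, so rows that do not move let the fingers close, or fill a call up. It gives the time, the measured TCP pose, the force and the opening at its end, in the units of the state.
- monitor.observe(): the state, without advancing time (a new reading comes with each control period).
- grab_frame(name): name is "side" or "top" or "wrist"; returns a dict with "frame" (420x560x3 uint8, red, green, blue), "vertical_fov" (degrees; the focal length in pixels is half the picture's height over the tangent of half this angle, whatever the lens; pixels are square), "cx", "cy" (the principal point, pixels), "k1" (the pictures are not rectified: a ray, as slopes to the right and down, at radius r is drawn at 1 + k1 r^2 times it, then the intrinsics apply), "xyz" and "orientation" of the camera in the world. Camera axes: x right, y down, z forward; pixel columns grow to the right and rows downward; lengths in m; the calibration is good to about 2 mm. A picture is of the moment at which its call begins. There is no depth.
- workorder.job_done(): hands the job in, once; it reports no verdict.
The state is a dict: "clock": time; "qpos": joint angles; "qd": joint speeds; "joint_efforts": joint torques, N m; "position": TCP position; "tool_rot": TCP orientation; "force": force on the tool from outside, world axes, zero at the start; "moment": the same for the moment, N m; "grip_width": finger opening in m.
Only numpy, scipy, OpenCV 4.12 (cv2) and the standard library are available. Lean on these libraries where they do the work, as an engineer would, in place of code of your own. Each camera call takes 0.05 s, during which the arm holds its last target. There are 200 camera calls.

## Working session

There is one attempt and no reset: what is moved stays moved. The work goes in short steps, Python scripts to look and compute and a tool call to move; the robot and the scene stay as the last step left them, time stands still between calls to the robot, and variables do not carry over. Pictures are saved under pics/ and viewed, about 12 in all and at most 16, crops included, and the job is handed in when it is done.

Besides the shell and the picture viewer there is one more tool, called after "Request:" by a JSON object that holds its "method" and its "body". drive_tool: Moves the arm, as the interface text tells. Its arguments: {"type":"object","properties":{"steps":{"type":"array"},"grip_force":{"type":"number"}},"required":["steps"]}

```bash
mkdir -p pics; ls
cat > h.py <<'E'
import numpy as np, cv2
from workcell import monitor, grab_frame, workorder
from scipy.spatial.transform import Rotation as R
def rot(o):
    o=np.array(o,float)
    return o if o.shape==(3,3) else (R.from_euler('xyz',o).as_matrix() if o.size==3 else R.from_quat(o).as_matrix())
def cam(f):
    F=f['frame'].shape[0]/2/np.tan(np.radians(f['vertical_fov'])/2)
    return F,rot(f['orientation']),np.array(f['xyz'])
def ray(f,u,v):
    F,M,c=cam(f); d=np.array([(u-f['cx'])/F,(v-f['cy'])/F]); s=d.copy()
    for _ in range(20): s=d/(1+f['k1']*(s@s))
    return c,M@np.array([s[0],s[1],1])
def pix2(f,u,v,z):
    c,d=ray(f,u,v); return c+d*(z-c[2])/d[2]
def proj(f,p):
    F,M,c=cam(f); q=M.T@(np.array(p)-c); s=q[:2]/q[2]; s=s*(1+f['k1']*(s@s))
    return s*F+[f['cx'],f['cy']]
def snap(n,fn):
    f=grab_frame(n); cv2.imwrite('pics/'+fn+'.png',f['frame'][:,:,::-1]); np.save('pics/'+fn+'.npy',f,allow_pickle=True); return f
def load(fn): return np.load('pics/'+fn+'.npy',allow_pickle=True).item()
E
python3 - <<'E'
from h import *
for n in ['side','top','wrist']:
    f=snap(n,n+'0'); print(n,{k:v for k,v in f.items() if k!='frame'})
print(monitor.observe())
E
```

```text
pics
side {'vertical_fov': 55.404892028045055, 'cx': 283.8000974814125, 'cy': 210.99269273896996, 'k1': -0.10354368097056675, 'xyz': array([0.26132248, 0.58358856, 0.49107951]), 'orientation': array([-2.11727326e+00, -1.93235966e-03, -2.72474453e+00])}
top {'vertical_fov': 52.8957730212842, 'cx': 269.1034882126859, 'cy': 208.02622748290963, 'k1': 0.008987246249787723, 'xyz': array([ 0.48922635, -0.09464807,  0.90781539]), 'orientation': array([-3.04344979e+00,  1.49551483e-03, -1.57534799e+00])}
wrist {'vertical_fov': 65.365911816358, 'cx': 281.40198182384387, 'cy': 206.52218301800238, 'k1': -0.03019611589519167, 'xyz': array([0.09949238, 0.62367011, 0.37352411]), 'orientation': array([2.81024633e+00, 8.85449490e-04, 1.27987151e+00])}
{'clock': 0.15, 'qpos': array([-1.35017594,  0.52185666, -0.03634243,  1.5998467 ,  0.02123188,
        1.02112005, -0.11281869]), 'qd': array([-8.38937058e-04, -1.32075827e-03,  5.57328017e-04, -1.84173982e-03,
       -1.18808894e-05,  7.21941912e-04, -2.18251784e-03]), 'joint_efforts': array([ 2.54962586e-03, -9.27385712e+01,  1.98101230e+00, -3.70054865e+01,
        1.79629825e-02,  6.50372996e-03, -9.64444439e-06]), 'position': array([0.17917167, 0.59852454, 0.2448814 ]), 'tool_rot': array([-1.57087272e+00,  8.41397780e-04,  1.27997402e+00]), 'force': array([-0.44032079, -0.1381029 ,  0.04865077]), 'moment': array([ 0.03097711, -0.01750852,  0.09447122]), 'grip_width': 0.0854797026574002}
```

View pics/top0.png

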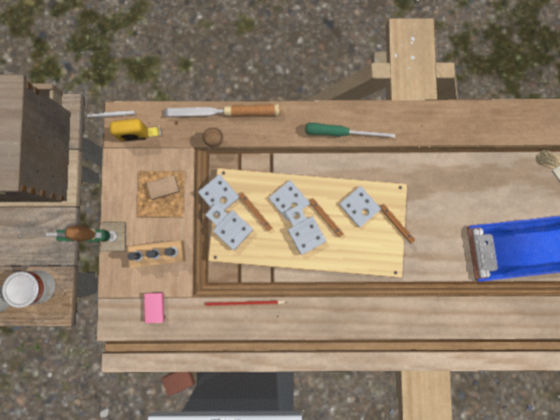

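View pics/side0.png

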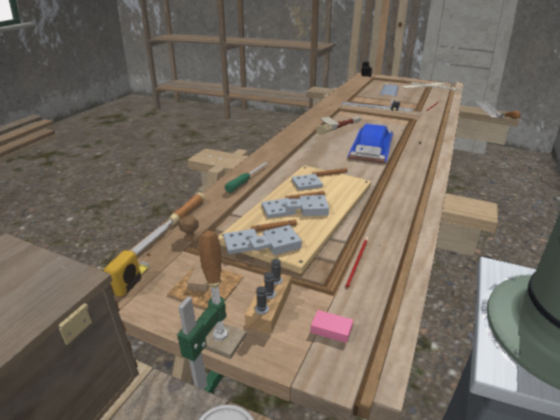

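Run:
```python
from h import *
f=load('top0'); im=f['frame'][160:290,110:420,::-1]
cv2.imwrite('pics/c1.png',cv2.resize(im,None,fx=2.58,fy=2.58,interpolation=cv2.INTER_CUBIC))
im=f['frame'][:,:,::-1]; hsv=cv2.cvtColor(im,cv2.COLOR_BGR2HSV)
# board corner screws/corner guess
for n,(u,v) in dict(bl=(209,263),br=(401,277),tl=(217,169),tr=(407,184)).items(): print(n,pix2(f,u,v,.014).round(3))
for n,(u,v) in dict(pad=(161,193),blk=(161,187)).items(): print(n,pix2(f,u,v,.02).round(3))
```

```text
bl [0.462 0.033 0.014]
br [ 0.431 -0.369  0.014]
tl [0.662 0.018 0.014]
tr [ 0.627 -0.389  0.014]
pad [0.61  0.135 0.02 ]
blk [0.623 0.136 0.02 ]
```

View pics/c1.png

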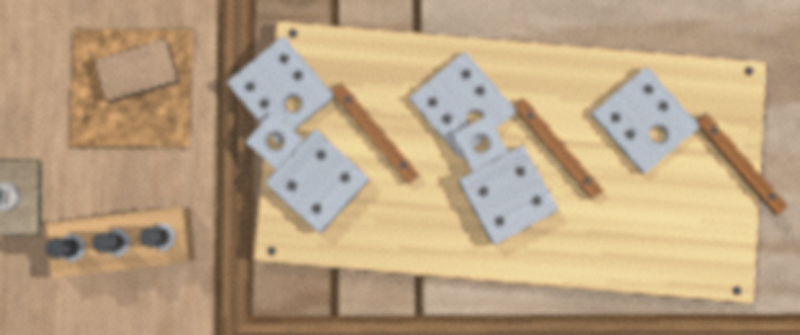

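```bash
cat >> h.py <<'E'
def tri(f,a,g,b):
    c1,d1=ray(f,*a); c2,d2=ray(g,*b); A=np.stack([d1,-d2],1); t=np.linalg.lstsq(A,c2-c1,rcond=None)[0]
    p,q=c1+t[0]*d1,c2+t[1]*d2; return ((p+q)/2).round(3),np.linalg.norm(p-q).round(4)
E
python3 - <<'E'
from h import *
t,s=load('top0'),load('side0')
print('handle top',tri(t,(66,232),s,(209,236)),tri(t,(92,236),s,(216,290)),'green',tri(t,(112,237),s,(222,312)))
hsv=cv2.cvtColor(t['frame'],cv2.COLOR_RGB2HSV)
print(t['frame'][187,161],t['frame'][200,150])
c=t['frame'][170:216,138:186].copy(); L=cv2.cvtColor(c,cv2.COLOR_RGB2LAB).astype(int)
# block: less saturated than cork
h=cv2.cvtColor(c,cv2.COLOR_RGB2HSV); m=((h[...,1]<118)).astype(np.uint8); m=cv2.morphologyEx(m,cv2.MORPH_OPEN,np.ones((3,3)))
n,l,st,ce=cv2.connectedComponentsWithStats(m)
for i in range(1,n):
    if st[i,4]>60:
        r=cv2.minAreaRect(np.argwhere(l==i)[:,::-1].astype(np.float32)); box=cv2.boxPoints(r)+[138,170]
        print(st[i],ce[i]+[138,170],r); print([pix2(t,*b,.021).round(3)[:2] for b in box],pix2(t,*(np.array(r[0])+[138,170]),.021).round(3))
E
```

```text
handle top (array([0.518, 0.244, 0.202]), np.float64(0.0054)) (array([0.516, 0.241, 0.108]), np.float64(0.0005)) green (array([0.518, 0.226, 0.05 ]), np.float64(0.0045))
[184 155 127] [197 152 103]
[  0   0  48  46 255] [172.44313725 183.01960784] ((23.499996185302734, 22.499996185302734), (46.99999237060547, 44.99999237060547), 0.0)
[array([0.563, 0.183]), array([0.659, 0.185]), array([0.659, 0.085]), array([0.563, 0.084])] [0.611 0.134 0.021]
[  8   4  35  27 644] [162.67391304 186.97515528] ((24.547168731689453, 16.91509246826172), (20.74144172668457, 32.96653366088867), 74.05460357666016)
[array([0.634, 0.172]), array([0.654, 0.105]), array([0.611, 0.092]), array([0.592, 0.159])] [0.623 0.132 0.021]
```

Request:
{"method": "drive_tool", "body": {"steps": [85,19,-30,3,-6,85,19,-30,3,-6,85,19,-30,3,-6,85,19,-30,3,-6,85,19,-30,3,-6], "grip_force": 60}}

```text
clock: 0.57
position: [0.2748, 0.4471, 0.2603]
tool_rot: [-1.571, 0.0, 0.751]
force: [-0.2, 0.4, 0.2]
grip_width: 0.0849
```

Request:
{"method": "drive_tool", "body": {"steps": [85,19,-30,0,-6,85,19,-30,0,-6,85,19,-30,0,-6,85,19,-30,0,-6,85,19,-30,0,0]}}

```text
clock: 0.98
position: [0.3697, 0.2971, 0.2603]
tool_rot: [-1.571, 0.0, 0.33]
force: [0.9, 0.4, 0.5]
grip_width: 0.0849
```

Request:
{"method": "drive_tool", "body": {"steps": [85,14,-36,0,0,85,14,-36,0,0,85,14,-36,0,0,85,14,-36,0,0,85,14,-36,0,0]}}

```text
clock: 1.4
position: [0.4394, 0.1169, 0.2604]
tool_rot: [-1.571, -0.0, 0.338]
force: [0.4, 0.0, 0.1]
grip_width: 0.0849
```

```bash
python3 -c "
from h import *
print(monitor.observe())"
```

```text
{'clock': 1.4, 'qpos': array([-0.69905954,  0.24170652,  0.37004977,  2.02504078, -0.11155422,
        0.89345651,  0.06890871]), 'qd': array([ 0.83237501,  0.0842781 ,  0.25240717, -0.07663406, -0.10493103,
        0.01927121,  1.13283642]), 'joint_efforts': array([-10.80283284, -58.99885297,   3.24313022, -30.93395591,
         0.47571911,   0.18060283,  -3.89398858]), 'position': array([0.43942662, 0.11691818, 0.26040793]), 'tool_rot': array([-1.57061509e+00, -2.26199581e-04,  3.37686798e-01]), 'force': array([0.41110263, 0.00881453, 0.10762604]), 'moment': array([ 0.04211166, -0.09684485,  0.00927429]), 'grip_width': 0.08492796233034323}
```

Request:
{"method": "drive_tool", "body": {"steps": [85,36,3,-5,-0.5,85,37,3,-5,-0.5,85,37,3,-5,-0.5,85,37,3,-5,-0.5,85,37,2,-5,-0.5]}}

```text
clock: 1.82
position: [0.6248, 0.133, 0.2346]
tool_rot: [-1.57, 0.0, 0.294]
force: [-1.0, 0.5, 0.4]
grip_width: 0.0848
```

Request:
{"method": "drive_tool", "body": {"steps": [85,0,0,-40,0,70,0,0,-40,0,70,0,0,-40,0,70,0,0,-40,0,70,0,0,-30,0]}}

```text
clock: 2.23
position: [0.6219, 0.1325, 0.0419]
tool_rot: [-1.571, 0.003, 0.294]
force: [0.0, 0.8, -0.4]
grip_width: 0.0701
```

```bash
python3 -c "
from h import *
snap('wrist','w1')
print(monitor.observe()['position'])"
```

```text
[0.61951145 0.13213705 0.03716753]
```

View pics/w1.png

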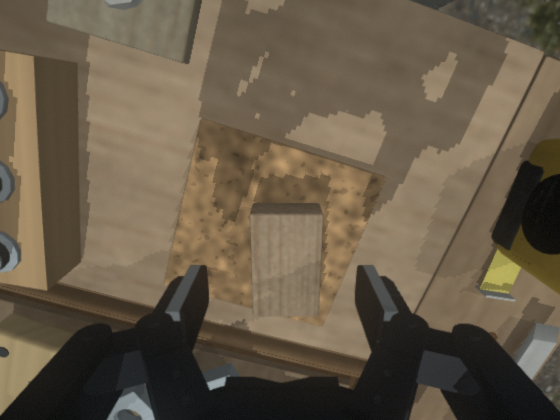

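```bash
python3 -c "
from h import *
f=load('w1')
a=pix2(f,287,210,.021);b=pix2(f,286,318,.021);print(a,b,(a+b)/2,a-b)
o=monitor.observe();print(o['position'],o['tool_rot'],o['clock'])
"
```

```text
[0.61627508 0.16368114 0.021     ] [0.63434237 0.10330676 0.021     ] [0.62530873 0.13349395 0.021     ] [-0.01806729  0.06037438  0.        ]
[0.61951145 0.13213705 0.03716753] [-1.57057368  0.00858312  0.29408599] 2.2833
```

Request:
{"method": "drive_tool", "body": {"steps": [70,0,0,-8,0,70,0,0,-6,0,70,0,0,-6,0,70,0,0,0,0,70,0,0,0,0]}}

```text
clock: 2.7
position: [0.6238, 0.133, 0.0264]
tool_rot: [-1.571, -0.001, 0.294]
force: [-0.3, -0.4, 0.6]
grip_width: 0.0697
```

Request:
{"method": "drive_tool", "body": {"steps": [45,0,0,-1,0,25,0,0,-1,0,25,0,0,0,0,25,0,0,0,0,25,0,0,0,0]}}

```text
clock: 3.12
position: [0.6234, 0.1329, 0.024]
tool_rot: [-1.571, -0.001, 0.294]
force: [-2.1, -0.1, 8.4]
grip_width: 0.0344
```

Request:
{"method": "drive_tool", "body": {"steps": [25,0,0,0,0,25,0,0,10,0,25,0,0,20,0,25,0,0,30,0,25,0,0,30,0]}}

```text
clock: 3.53
position: [0.6228, 0.1325, 0.1146]
tool_rot: [-1.571, 0.001, 0.294]
force: [-0.6, -0.9, 1.0]
grip_width: 0.0342
```

Request:
{"method": "drive_tool", "body": {"steps": [25,0,-30,20,5,25,0,-30,0,5,25,0,-20,0,5,25,-10,-10,0,4,25,0,0,0,4]}}

```text
clock: 3.95
position: [0.6122, 0.0392, 0.1343]
tool_rot: [-1.572, 0.001, 0.695]
force: [-0.6, 0.0, -0.5]
grip_width: 0.0343
```

```bash
python3 -c "
from h import *
snap('wrist','w2');snap('top','t2')
o=monitor.observe();print(o['position'],o['tool_rot'],o['clock'])"
```

```text
[0.61327558 0.04201707 0.1342004 ] [-1.57105681e+00 -7.54581773e-04  6.95552997e-01] 4.05
```

View pics/w2.png

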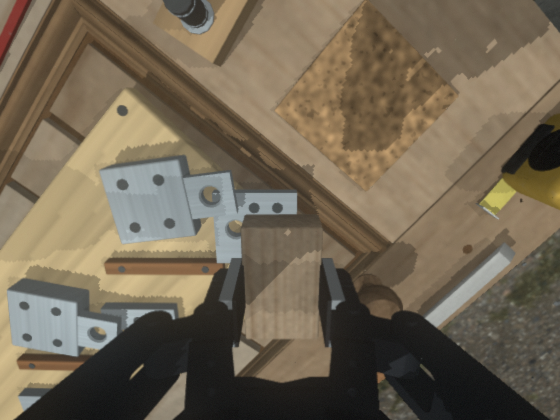

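Run:
```python
from h import *
f=load('top0'); P=lambda x,y,z: pix2(f,110+x/2.58,160+y/2.58,z)[:2]
h=[P(292,103,.024),P(473,116,.024),P(658,133,.024)]
print('holes',np.round(h,4),[np.linalg.norm(h[i]-h[i+1]).round(4) for i in (0,1)])
d=h[0]-h[2]; by=np.degrees(np.arctan2(d[1],d[0])); print('board y ang',by,'seat x',by-45)
for a,b in [((345,85),(416,172)),((521,97),(601,186)),((705,113),(786,204))]:
    e=P(*a,.024)-P(*b,.024); print('fence ang',np.degrees(np.arctan2(e[1],e[0])))
th=np.radians(by-45); X=np.array([np.cos(th),np.sin(th)]);Y=np.array([-X[1],X[0]])
for k,(c,e) in enumerate([([(318,131),(369,181),(320,231),(266,183)],(276,142)),([(525,147),(556,205),(495,244),(460,183)],(481,143))]):
    O=h[k]-.017*X-.03*Y
    C=np.array([P(*q,.034) for q in c]); m=C.mean(0); E=P(*e,.034)
    print(k,'seat',O.round(4),'mid',m.round(4),'eye',E.round(4),'yaw',np.degrees(np.arctan2(*(E-m)[::-1])),'in seat',((m-O)@X).round(4),((m-O)@Y).round(4))
    s=[C[i]-C[(i+1)%4] for i in range(4)]; print([round(np.degrees(np.arctan2(*q[::-1]))%90,1) for q in s],[round(np.linalg.norm(q),4) for q in s])
```

```text
holes [[ 0.5939  0.003 ]
 [ 0.5825 -0.1448]
 [ 0.5679 -0.2952]] [np.float64(0.1482), np.float64(0.1511)]
board y ang 85.01612558254602 seat x 40.016125582546024
fence ang 38.9237358813366
fence ang 41.146573087694044
fence ang 40.31894836136512
0 seat [ 0.6001 -0.0309] mid [ 0.5293 -0.0195] eye [0.5611 0.0146] yaw 46.976941638019575 in seat -0.047 0.0543
[np.float64(45.4), np.float64(45.4), np.float64(48.4), np.float64(45.1)] [np.float64(0.0576), np.float64(0.0558), np.float64(0.0581), np.float64(0.0588)]
1 seat [ 0.5888 -0.1787] mid [ 0.518  -0.1724] eye [ 0.5596 -0.1504] yaw 27.847240822960718 in seat -0.0502 0.0503
[np.float64(27.3), np.float64(32.1), np.float64(29.4), np.float64(28.6)] [np.float64(0.0525), np.float64(0.058), np.float64(0.0559), np.float64(0.0599)]
```

Request:
{"method": "drive_tool", "body": {"steps": [25,-33,-1,0,0,25,-33,-1,0,0,25,-33,-1,0,0,25,-33,-1,0,0,25,0,0,-30,0]}}

```text
clock: 4.47
position: [0.4787, 0.0392, 0.1074]
tool_rot: [-1.572, -0.004, 0.693]
force: [5.9, 1.0, 0.7]
grip_width: 0.0341
```

Request:
{"method": "drive_tool", "body": {"steps": [25,0,0,-30,0,25,0,0,-20,0,25,0,0,-7,0,25,0,0,0,0,25,0,0,0,0]}}

```text
clock: 4.88
position: [0.4816, 0.0388, 0.0469]
tool_rot: [-1.571, 0.0, 0.694]
force: [-0.1, 0.0, -0.6]
grip_width: 0.0346
```

Request:
{"method": "drive_tool", "body": {"steps": [25,4.5,-5.4,0,0,25,4.5,-5.4,0,0,25,4.5,-5.4,0,0,25,3.2,-3.8,0,0,25,3.2,-3.8,0,0]}}

```text
clock: 5.3
position: [0.5017, 0.0144, 0.0467]
tool_rot: [-1.571, -0.0, 0.695]
force: [-2.1, 2.8, 2.1]
grip_width: 0.0343
```

Request:
{"method": "drive_tool", "body": {"steps": [25,1.9,-2.3,0,0,25,1.3,-1.5,0,0,25,0.6,-0.8,0,0,25,0,0,0,0,25,0,0,0,0]}}

```text
clock: 5.72
position: [0.505, 0.0102, 0.0462]
tool_rot: [-1.571, 0.0, 0.695]
force: [-0.1, -0.6, -0.4]
grip_width: 0.0347
```

Request:
{"method": "drive_tool", "body": {"steps": [25,0.6,-0.8,0,0,25,0.6,-0.8,0,0,25,0.6,-0.8,0,0,25,0,0,0,0,25,0,0,0,0]}}

```text
clock: 6.13
position: [0.5068, 0.0079, 0.0463]
tool_rot: [-1.571, -0.0, 0.695]
force: [-0.8, 1.3, -0.6]
grip_width: 0.0344
```

Request:
{"method": "drive_tool", "body": {"steps": [25,0.6,-0.8,0,0,25,0.6,-0.8,0,0,25,0,0,0,0,25,0,0,0,0,25,0,0,0,0]}}

```text
clock: 6.55
position: [0.5069, 0.0077, 0.0462]
tool_rot: [-1.568, 0.001, 0.697]
force: [-7.2, 9.6, 5.1]
grip_width: 0.034
```

```bash
python3 -c "
from h import *
f=snap('wrist','w3');snap('top','t3')
o=monitor.observe();print(o['position'],o['force'],o['clock'])
cv2.imwrite('pics/c3.png',cv2.resize(load('t3')['frame'][150:290,180:420,::-1],None,fx=3.3,fy=3.3,interpolation=cv2.INTER_CUBIC))"
```

```text
[0.50688946 0.00771068 0.04616407] [-7.82327344  9.61997611  5.28118841] 6.65
```

View pics/w3.png

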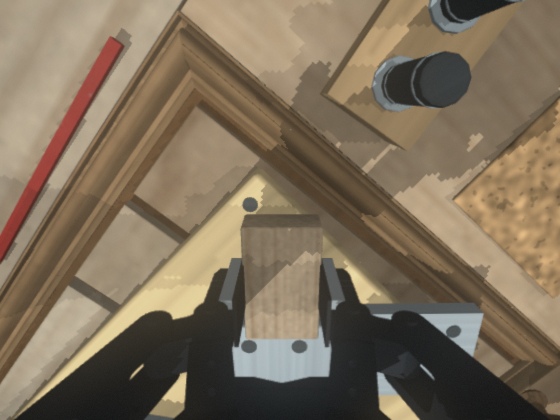

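Request:
{"method": "drive_tool", "body": {"steps": [25,-6,7,0,0,25,-7,8,0,0,25,0,0,40,0,25,-7,-34,0,0,25,-7,-34,0,0]}}

```text
clock: 7.07
position: [0.4816, -0.0449, 0.0876]
tool_rot: [-1.573, -0.003, 0.701]
force: [1.3, -1.3, 0.6]
grip_width: 0.0345
```

Request:
{"method": "drive_tool", "body": {"steps": [25,-7,-34,0,0,25,-7,-33,0,0,25,0,0,-20,0,25,0,0,-15,0,25,0,0,-5,0]}}

```text
clock: 7.48
position: [0.4659, -0.1136, 0.0449]
tool_rot: [-1.57, 0.001, 0.694]
force: [-0.5, 0.1, -1.2]
grip_width: 0.0347
```

Request:
{"method": "drive_tool", "body": {"steps": [25,4.5,-5.4,0,0,25,4.5,-5.4,0,0,25,3.2,-3.8,0,0,25,3.2,-3.8,0,0,25,3.2,-3.8,0,0]}}

```text
clock: 7.9
position: [0.486, -0.1362, 0.0468]
tool_rot: [-1.571, -0.0, 0.695]
force: [-2.8, 1.6, 1.6]
grip_width: 0.0345
```

Request:
{"method": "drive_tool", "body": {"steps": [25,1.9,-2.3,0,0,25,1.3,-1.5,0,0,25,0.6,-0.8,0,0,25,0,0,0,0,25,0,0,0,0]}}

```text
clock: 8.32
position: [0.4895, -0.1405, 0.0463]
tool_rot: [-1.571, -0.0, 0.695]
force: [0.3, 0.8, -0.0]
grip_width: 0.0343
```

Request:
{"method": "drive_tool", "body": {"steps": [25,0.6,-0.8,0,0,25,0.6,-0.8,0,0,25,0,0,0,0,25,0,0,0,0,25,0,0,0,0]}}

```text
clock: 8.73
position: [0.4905, -0.142, 0.0463]
tool_rot: [-1.571, -0.0, 0.695]
force: [-0.9, 1.9, 0.6]
grip_width: 0.0343
```

Request:
{"method": "drive_tool", "body": {"steps": [25,0.6,-0.8,0,0,25,0.6,-0.8,0,0,25,0.6,-0.8,0,0,25,0,0,0,0,25,0,0,0,0]}}

```text
clock: 9.15
position: [0.4914, -0.1433, 0.0461]
tool_rot: [-1.568, 0.001, 0.696]
force: [-7.6, 9.3, 6.8]
grip_width: 0.0343
```

Request:
{"method": "drive_tool", "body": {"steps": [25,0.6,-0.8,0,0,25,0,0,0,0,25,0,0,0,0,25,0,0,0,0,25,0,0,0,0]}}

```text
clock: 9.57
position: [0.4915, -0.1434, 0.046]
tool_rot: [-1.567, 0.001, 0.697]
force: [-10.3, 13.9, 10.4]
grip_width: 0.0343
```

Request:
{"method": "drive_tool", "body": {"steps": [25,-5,5,0,0,25,-5,6,0,0,25,0,0,40,-6,25,0,-8,5,-7,25,0,-8,0,-7]}}

```text
clock: 9.98
position: [0.484, -0.1504, 0.0934]
tool_rot: [-1.573, -0.004, 0.341]
force: [0.4, -0.6, -0.6]
grip_width: 0.0342
```

Request:
{"method": "drive_tool", "body": {"steps": [25,-1,-9,0,-7,25,-1,-9,0,-7,25,-1,-9,0,-7,25,-1,-9,0,-7,25,-1,-9,0,-7]}}

```text
clock: 10.4
position: [0.4779, -0.1957, 0.0914]
tool_rot: [-1.571, -0.001, -0.271]
force: [0.1, -0.5, -0.2]
grip_width: 0.034
```

Request:
{"method": "drive_tool", "body": {"steps": [25,-1,-10,0,-7,25,-1,-10,0,-7,25,0,-10,0,-7,25,0,-10,0,-7,25,0,0,0,-7]}}

```text
clock: 10.82
position: [0.4757, -0.2373, 0.0916]
tool_rot: [-1.571, -0.002, -0.884]
force: [0.6, -0.1, -0.7]
grip_width: 0.0345
```

Request:
{"method": "drive_tool", "body": {"steps": [25,0,0,-20,0,25,0,0,-15,0,25,0,0,-10,0,25,0,0,0,0,25,0,0,0,0]}}

```text
clock: 11.23
position: [0.4757, -0.2354, 0.0463]
tool_rot: [-1.571, 0.0, -0.876]
force: [-0.2, 1.0, 0.2]
grip_width: 0.0342
```

```bash
cat >> h.py <<'E'
X=np.array([.765,.644]);Y=np.array([-.644,.765]);O=[np.array([.6008,-.0302]),np.array([.5877,-.1796])]
def inseat(k,p): d=np.array(p[:2])-O[k]; return (np.array([d@X,d@Y])*1e3).round(1)
E
python3 -c "
from h import *
f=snap('wrist','w4');
o=monitor.observe();print(o['position'],o['tool_rot'],o['force'],o['qpos'],inseat(1,o['position']))"
```

```text
[ 0.47597603 -0.23555462  0.04678929] [-1.57080812e+00 -4.40163616e-04 -8.75806667e-01] [-0.30865115  0.34824088 -0.80201034] [ 0.00416004  0.75166025  0.48593433  1.99829852 -0.65587608  0.54988852
  0.07712183] [-121.5   29.1]
```

View pics/w4.png

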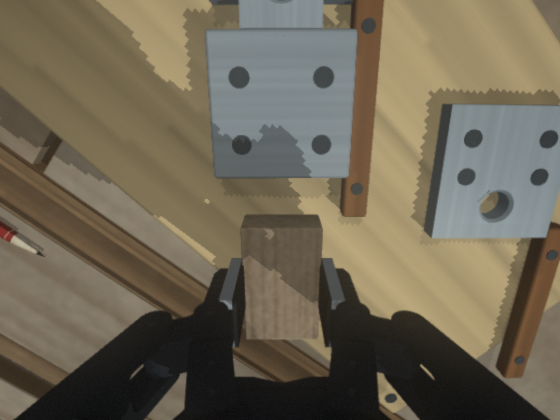

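Request:
{"method": "drive_tool", "body": {"steps": [25,4.6,3.9,0,0,25,4.6,3.9,0,0,25,3.8,3.2,0,0,25,3.8,3.2,0,0,25,2.3,1.9,0,0]}}

```text
clock: 11.7
position: [0.4956, -0.2187, 0.0465]
tool_rot: [-1.571, -0.0, -0.875]
force: [-2.3, -2.0, 2.7]
grip_width: 0.0343
```

Request:
{"method": "drive_tool", "body": {"steps": [25,1.5,1.3,0,0,25,0.8,0.6,0,0,25,0.8,0.6,0,0,25,0,0,0,0,25,0,0,0,0]}}

```text
clock: 12.12
position: [0.4981, -0.2166, 0.0463]
tool_rot: [-1.571, 0.0, -0.876]
force: [-0.8, -0.6, 0.5]
grip_width: 0.0346
```

Request:
{"method": "drive_tool", "body": {"steps": [25,0.8,0.6,0,0,25,0.8,0.6,0,0,25,0,0,0,0,25,0,0,0,0,25,0,0,0,0]}}

```text
clock: 12.53
position: [0.4998, -0.2154, 0.0463]
tool_rot: [-1.571, 0.0, -0.875]
force: [-2.9, -0.8, -0.1]
grip_width: 0.0342
```

Request:
{"method": "drive_tool", "body": {"steps": [25,0.8,0.6,0,0,25,0.8,0.6,0,0,25,0,0,0,0,25,0,0,0,0,25,0,0,0,0]}}

```text
clock: 12.95
position: [0.5003, -0.2149, 0.0463]
tool_rot: [-1.572, 0.0, -0.876]
force: [-9.1, -4.7, 4.1]
grip_width: 0.0343
```

Request:
{"method": "drive_tool", "body": {"steps": [25,-5.7,-4.8,0,0,25,-5.8,-4.9,0,0,25,0,0,40,0,25,0,35,0,0,25,0,35,0,0]}}

```text
clock: 13.37
position: [0.4902, -0.1553, 0.0878]
tool_rot: [-1.569, -0.003, -0.879]
force: [1.2, 1.1, -1.1]
grip_width: 0.034
```

Request:
{"method": "drive_tool", "body": {"steps": [25,0,35,0,0,25,0,35,0,0,25,0,0,-20,0,25,0,0,-15,0,25,0,0,-5,0]}}

```text
clock: 13.78
position: [0.4892, -0.0832, 0.045]
tool_rot: [-1.572, 0.001, -0.874]
force: [0.1, 0.5, -0.2]
grip_width: 0.0345
```

Request:
{"method": "drive_tool", "body": {"steps": [25,4.6,3.9,0,0,25,3.8,3.2,0,0,25,3.8,3.2,0,0,25,3.8,3.2,0,0,25,2.3,1.9,0,0]}}

```text
clock: 14.2
position: [0.5089, -0.0682, 0.0468]
tool_rot: [-1.57, -0.001, -0.875]
force: [-4.2, -2.6, 2.6]
grip_width: 0.034
```

Request:
{"method": "drive_tool", "body": {"steps": [25,1.5,1.3,0,0,25,0.8,0.6,0,0,25,0.8,0.6,0,0,25,0,0,0,0,25,0,0,0,0]}}

```text
clock: 14.62
position: [0.5113, -0.0661, 0.0463]
tool_rot: [-1.571, -0.0, -0.876]
force: [-2.2, -0.5, -0.2]
grip_width: 0.0342
```

Request:
{"method": "drive_tool", "body": {"steps": [25,0.8,0.6,0,0,25,0.8,0.6,0,0,25,0,0,0,0,25,0,0,0,0,25,0,0,0,0]}}

```text
clock: 15.03
position: [0.5129, -0.0648, 0.0463]
tool_rot: [-1.571, -0.0, -0.875]
force: [-1.3, -0.7, 0.1]
grip_width: 0.0345
```

```bash
python3 -c "
from h import *
o=monitor.observe();print(o['position'],o['force'],inseat(0,o['position']))"
```

```text
[ 0.51292597 -0.06478928  0.04629483] [-1.25979966 -0.6868882   0.11500877] [-89.5  30.1]
```

Request:
{"method": "drive_tool", "body": {"steps": [25,0.8,0.6,0,0,25,0.8,0.6,0,0,25,0,0,0,0,25,0,0,0,0,25,0,0,0,0]}}

```text
clock: 15.45
position: [0.513, -0.0647, 0.0462]
tool_rot: [-1.573, 0.001, -0.877]
force: [-10.7, -7.8, 7.1]
grip_width: 0.0343
```

Request:
{"method": "drive_tool", "body": {"steps": [25,0.8,0.6,0,0,25,0,0,0,0,25,0,0,0,0,25,0,0,0,0,25,0,0,0,0]}}

```text
clock: 15.87
position: [0.513, -0.0647, 0.0461]
tool_rot: [-1.574, 0.001, -0.877]
force: [-14.9, -11.2, 10.4]
grip_width: 0.0343
```

Request:
{"method": "drive_tool", "body": {"steps": [25,-7,-6,0,0,25,-8,-7,0,0,25,0,0,40,0,25,0,0,40,0,25,0,-40,20,0]}}

```text
clock: 16.28
position: [0.5017, -0.1068, 0.1476]
tool_rot: [-1.568, 0.001, -0.865]
force: [3.3, 0.1, -0.6]
grip_width: 0.0345
```

Request:
{"method": "drive_tool", "body": {"steps": [25,0,-10,20,0,25,0,0,0,0,25,0,0,0,0,25,0,0,0,0,25,0,0,0,0]}}

```text
clock: 16.7
position: [0.4998, -0.1226, 0.164]
tool_rot: [-1.571, 0.001, -0.875]
force: [-0.1, -0.1, 0.0]
grip_width: 0.0345
```

```bash
python3 -c "
from h import *
f=snap('wrist','w5');snap('top','t5')
o=monitor.observe();print(o['position'],o['tool_rot'])"
```

```text
[ 0.49986184 -0.12284984  0.1641585 ] [-1.57163443e+00  9.81992171e-04 -8.74989391e-01]
```

View pics/w5.png

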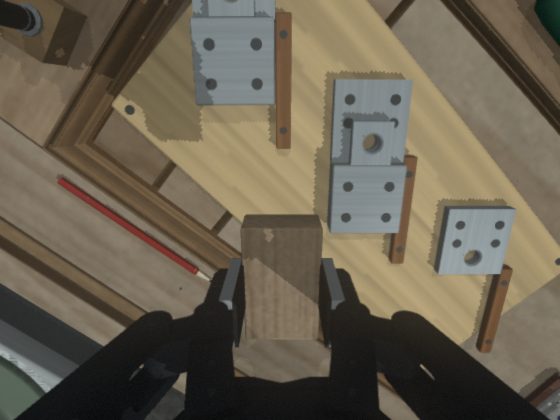

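Run:
```python
from h import *
f=load('w5')
hs=f['frame'].astype(int)
for v in (40,60,80,95): print(v,[tuple(hs[v,u]) for u in range(271,282)])
for v in (190,210,225): print(v,[tuple(hs[v,u]) for u in range(398,412)])
cv2.imwrite('pics/c5.png',cv2.resize(np.hstack([f['frame'][0:160,180:310],f['frame'][110:270,310:440]])[:,:,::-1],None,fx=3,fy=3,interpolation=cv2.INTER_NEAREST))
```

```text
40 [(np.int64(129), np.int64(137), np.int64(139)), (np.int64(128), np.int64(137), np.int64(139)), (np.int64(121), np.int64(130), np.int64(131)), (np.int64(85), np.int64(87), np.int64(86)), (np.int64(79), np.int64(71), np.int64(58)), (np.int64(93), np.int64(75), np.int64(55)), (np.int64(108), np.int64(83), np.int64(59)), (np.int64(109), np.int64(83), np.int64(62)), (np.int64(109), np.int64(83), np.int64(61)), (np.int64(111), np.int64(85), np.int64(61)), (np.int64(113), np.int64(86), np.int64(62))]
60 [(np.int64(125), np.int64(133), np.int64(135)), (np.int64(125), np.int64(133), np.int64(135)), (np.int64(116), np.int64(122), np.int64(124)), (np.int64(87), np.int64(89), np.int64(88)), (np.int64(82), np.int64(72), np.int64(59)), (np.int64(95), np.int64(73), np.int64(55)), (np.int64(116), np.int64(87), np.int64(64)), (np.int64(117), np.int64(89), np.int64(64)), (np.int64(115), np.int64(86), np.int64(63)), (np.int64(115), np.int64(86), np.int64(63)), (np.int64(111), np.int64(83), np.int64(60))]
80 [(np.int64(127), np.int64(135), np.int64(136)), (np.int64(126), np.int64(134), np.int64(135))
[... 2151 characters left out ...]
4(82)), (np.int64(151), np.int64(134), np.int64(101))]
225 [(np.int64(142), np.int64(150), np.int64(151)), (np.int64(128), np.int64(122), np.int64(115)), (np.int64(116), np.int64(94), np.int64(74)), (np.int64(113), np.int64(87), np.int64(63)), (np.int64(112), np.int64(85), np.int64(62)), (np.int64(112), np.int64(86), np.int64(62)), (np.int64(111), np.int64(85), np.int64(61)), (np.int64(113), np.int64(85), np.int64(61)), (np.int64(115), np.int64(88), np.int64(63)), (np.int64(119), np.int64(91), np.int64(67)), (np.int64(145), np.int64(124), np.int64(93)), (np.int64(166), np.int64(149), np.int64(112)), (np.int64(173), np.int64(155), np.int64(117)), (np.int64(174), np.int64(156), np.int64(118))]
```

View pics/c5.png

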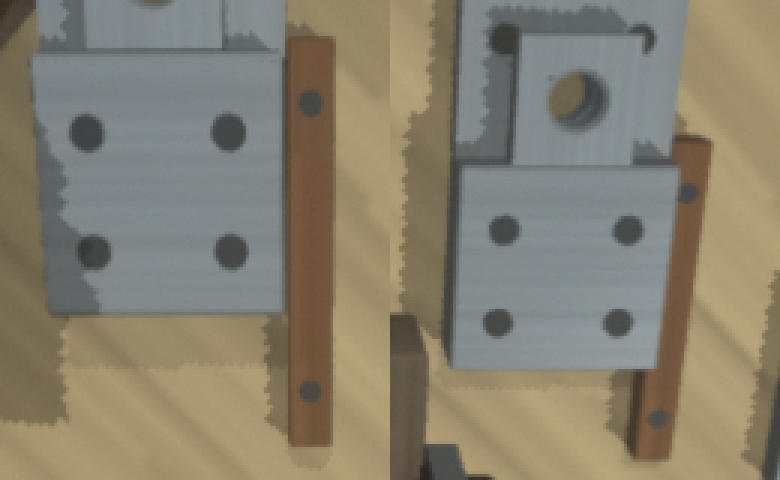

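Run:
```python
from h import *
f=load('w5')
def edge(v,u0,u1,):
    r=f['frame'][v,u0:u1].astype(int); return r[:,0]-r[:,2]
for v in (60,95): print(v,edge(v,270,296))
for v in (190,210,225):print(v,edge(v,396,420))
for v,l,i,o in [(60,273.9,276.3,None),(95,274.2,276.2,None)]:
    print('leaf0 gap',(pix2(f,l,v,.034)[:2]-pix2(f,i,v,.024)[:2])@Y*1e3)
for v,l,o in [(225,399.2,407.8),(210,401.1,410)]:
    print('leaf1 gap',(pix2(f,l,v,.034)[:2]-pix2(f,o,v,.024)[:2])@Y*1e3-12)
for v in (60,95):
    r=edge(v,285,298)
```

```text
60 [-10 -10 -10  -8  -1  23  40  52  53  52  52  51  50  49  50  49  52  51
  52  51  47  44  50  48  49  50]
95 [-9 -9 -9 -9 -2 23 41 53 56 55 53 51 51 50 50 49 50 52 52 52 50 49 53 54
 53 53]
190 [-12 -12 -12 -10 -10 -11  -9   7  35  51  51  50  50  51  52  52  52  54
  56  56  56  56  57  57]
210 [-11 -12 -12 -12  -9  16  47  51  49  50  51  51  52  53  50  50  51  53
  55  56  57  59  58  59]
225 [-12 -12  -9  13  42  50  50  50  50  52  52  52  52  54  56  56  57  57
  57  55  55  56  55  54]
leaf0 gap 1.591532064254632
leaf0 gap 1.334127247280572
leaf1 gap -0.4273176556588094
leaf1 gap -0.2820488312801288
```

Request:
{"method": "drive_tool", "body": {"steps": [25,0,12,0,7,25,0,12,0,7,25,0,12,0,7,25,0,12,0,7,25,0,12,0,7]}}

```text
clock: 17.22
position: [0.5, -0.0624, 0.1644]
tool_rot: [-1.571, 0.001, -0.258]
force: [-0.1, 0.6, -0.5]
grip_width: 0.0339
```

Request:
{"method": "drive_tool", "body": {"steps": [25,1,12,0,7,25,1,12,0,7,25,1,12,0,7,25,1,12,0,7,25,1,12,0,7]}}

```text
clock: 17.63
position: [0.505, -0.0024, 0.1644]
tool_rot: [-1.571, 0.001, 0.353]
force: [-0.6, -0.0, 0.2]
grip_width: 0.0342
```

Request:
{"method": "drive_tool", "body": {"steps": [25,2,12,-20,7,25,2,12,-25,7,25,1,10,-30,6,25,0,0,-20,0,25,0,0,-12,0]}}

```text
clock: 18.05
position: [0.5089, 0.0315, 0.0552]
tool_rot: [-1.569, 0.002, 0.697]
force: [0.8, -1.3, -0.8]
grip_width: 0.0342
```

Request:
{"method": "drive_tool", "body": {"steps": [25,0,0,-10,0,25,0,0,0,0,25,0,0,0,0,25,3.2,-3.8,0,0,25,3.2,-3.8,0,0]}}

```text
clock: 18.47
position: [0.5174, 0.0229, 0.0488]
tool_rot: [-1.572, -0.001, 0.696]
force: [0.4, 0.3, 0.1]
grip_width: 0.0345
```

```bash
python3 -c "
from h import *
o=monitor.observe();print(o['position'],o['tool_rot'],o['force'],inseat(0,o['position']))"
```

```text
[0.51735123 0.02294097 0.04878903] [-1.57151852e+00 -1.09881951e-03  6.95631388e-01] [0.4347587  0.33805996 0.09589621] [-29.6  94.4]
```

Advance in 1 mm steps.

Request:
{"method": "drive_tool", "body": {"steps": [25,0.6,-0.8,-1,0,25,0.6,-0.8,0,0,25,0.6,-0.8,0,0,25,0,0,0,0,25,0,0,0,0]}}

```text
clock: 18.88
position: [0.5184, 0.0207, 0.047]
tool_rot: [-1.571, -0.0, 0.695]
force: [0.1, 0.2, -0.5]
grip_width: 0.0345
```

Request:
{"method": "drive_tool", "body": {"steps": [25,0.6,-0.8,0,0,25,0.6,-0.8,0,0,25,0.6,-0.8,0,0,25,0,0,0,0,25,0,0,0,0]}}

```text
clock: 19.3
position: [0.5199, 0.0187, 0.0469]
tool_rot: [-1.57, 0.0, 0.696]
force: [-2.9, 5.1, 1.8]
grip_width: 0.0341
```

Request:
{"method": "drive_tool", "body": {"steps": [25,0.6,-0.8,0,0,25,0,0,0,0,25,0,0,0,0,25,0,0,0,0,25,0,0,0,0]}}

```text
clock: 19.72
position: [0.52, 0.0186, 0.0468]
tool_rot: [-1.569, 0.001, 0.696]
force: [-7.5, 8.5, 5.0]
grip_width: 0.0341
```

Request:
{"method": "drive_tool", "body": {"steps": [25,-5,6,0,0,25,-5,6,0,0,25,0,0,30,0,25,0,0,40,0,25,25,25,0,0]}}

```text
clock: 20.13
position: [0.5355, 0.0506, 0.1233]
tool_rot: [-1.575, -0.004, 0.689]
force: [4.9, -2.1, 1.2]
grip_width: 0.0346
```

Request:
{"method": "drive_tool", "body": {"steps": [25,27,27,0,0,25,26,27,0,0,25,24,25,0,0,25,0,0,-30,0,25,0,0,-30,0]}}

```text
clock: 20.55
position: [0.6142, 0.1361, 0.0569]
tool_rot: [-1.572, -0.004, 0.698]
force: [0.1, -0.8, -0.5]
grip_width: 0.0343
```

Request:
{"method": "drive_tool", "body": {"steps": [25,0,0,-20,0,25,0,0,-8,0,25,0,0,0,0,25,0,0,0,0,25,0,0,0,0]}}

```text
clock: 20.97
position: [0.6136, 0.1336, 0.0304]
tool_rot: [-1.572, -0.002, 0.695]
force: [-0.5, 0.6, 0.1]
grip_width: 0.0343
```

```bash
python3 -c "
from h import *
o=monitor.observe();print(o['position'],o['tool_rot'],o['force'])"
```

```text
[0.61357895 0.13358781 0.03043022] [-1.5717188  -0.00172988  0.69509212] [-0.51798719  0.59484895  0.08694317]
```

Request:
{"method": "drive_tool", "body": {"steps": [25,0,0,-3,0,25,0,0,-3,0,25,0,0,0,0,25,0,0,0,0,50,0,0,0,0]}}

```text
clock: 21.38
position: [0.6133, 0.1336, 0.0236]
tool_rot: [-1.571, -0.001, 0.695]
force: [0.2, 0.1, 0.5]
grip_width: 0.0451
```

Request:
{"method": "drive_tool", "body": {"steps": [60,0,0,0,0,60,0,0,0,0,60,0,0,10,0,60,0,0,30,0,60,0,0,40,0]}}

```text
clock: 21.8
position: [0.6112, 0.1331, 0.1021]
tool_rot: [-1.569, 0.004, 0.695]
force: [1.5, 0.0, 0.8]
grip_width: 0.06
```

Request:
{"method": "drive_tool", "body": {"steps": [60,0,0,40,0,60,0,0,30,0,60,-5,-10,0,0,60,0,-10,0,0,60,0,0,0,0]}}

```text
clock: 22.22
position: [0.6076, 0.111, 0.1732]
tool_rot: [-1.571, 0.001, 0.693]
force: [0.2, -0.6, -0.7]
grip_width: 0.0602
```

```bash
python3 -c "
from h import *
f=snap('wrist','w6');t=snap('top','t6')
o=monitor.observe();print(o['position'],o['tool_rot'])
im=t['frame'][160:290,110:420,::-1]
a=cv2.resize(im,None,fx=1.9,fy=1.9,interpolation=cv2.INTER_CUBIC);b=cv2.resize(f['frame'][:,:,::-1],(440,330))
c=np.zeros((600,600,3),np.uint8);c[:247,:589]=a;c[255:585,:440]=b
cv2.imwrite('pics/c6.png',c)"
```

```text
[0.60748827 0.11301253 0.17214755] [-1.57017153e+00  1.31864842e-03  6.94325232e-01]
```

View pics/c6.png

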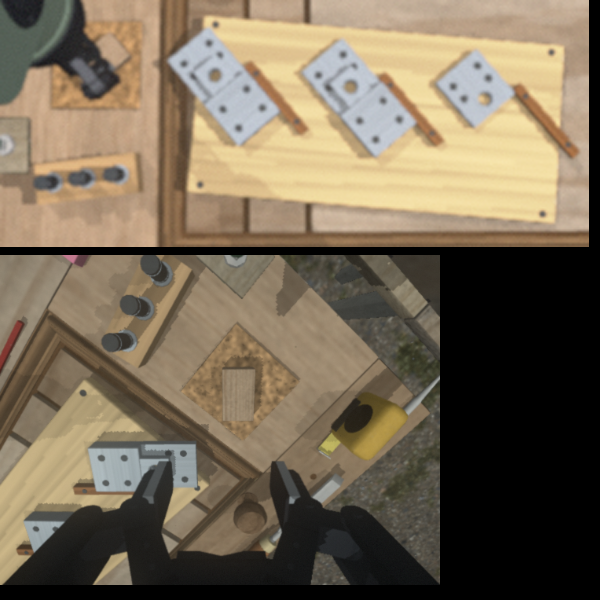

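Run:
```python
from h import *
def pins(fn,roi):
    f=load(fn); v0,v1,u0,u1=roi; g=cv2.cvtColor(f['frame'][v0:v1,u0:u1],cv2.COLOR_RGB2HSV)
    m=((g[...,2]<75)).astype(np.uint8); n,l,s,c=cv2.connectedComponentsWithStats(m)
    for i in range(1,n):
        if s[i,4]>20: print(fn,s[i],(c[i]+[u0,v0]).round(1),pix2(f,*(c[i]+[u0,v0]),.053).round(4))
pins('t3',(235,275,120,190)); pins('top0',(235,275,120,190)); pins('w6',(0,140,120,250))
```

```text
top0 [14 18  6  6 24] [136.8 255.2] [0.4794 0.1728 0.053 ]
w6 [ 60   0  34  34 659] [196.9  16.2] [0.4783 0.1789 0.053 ]
w6 [ 42  52  29  27 372] [178.4  65.9] [0.4864 0.145  0.053 ]
w6 [ 10  99  39  23 515] [151.2 108.7] [0.4873 0.108  0.053 ]
w6 [  0 119  27  21 104] [131.3 129.2] [0.4837 0.0859 0.053 ]
```

Request:
{"method": "drive_tool", "body": {"steps": [45,-30,-1,0,0,45,-30,-1,0,0,45,-30,-1,0,0,45,-30,-1,-10,0,45,0,0,-10,0]}}

```text
clock: 22.73
position: [0.4829, 0.1095, 0.1521]
tool_rot: [-1.568, 0.003, 0.696]
force: [1.8, 0.6, 0.3]
grip_width: 0.0448
```

Request:
{"method": "drive_tool", "body": {"steps": [45,0,0,-10,0,45,0,0,0,0,45,0,0,0,0,45,0,0,0,0,45,0,0,0,0]}}

```text
clock: 23.15
position: [0.4884, 0.1094, 0.143]
tool_rot: [-1.571, -0.0, 0.695]
force: [0.7, -0.2, -0.3]
grip_width: 0.0448
```

Run:
```python
from h import *
f=snap('wrist','w7'); o=monitor.observe();print(o['position'],o['tool_rot'])
for z in (.033,.073): print('proj tcp axis',z,proj(f,[*o['position'][:2],z]))
```

```text
[0.48833623 0.10946661 0.14308375] [-1.57104239e+00 -2.75635675e-04  6.95024220e-01]
proj tcp axis 0.033 [279.75645143 208.95149631]
proj tcp axis 0.073 [279.47160744 229.16887103]
```

View pics/w7.png

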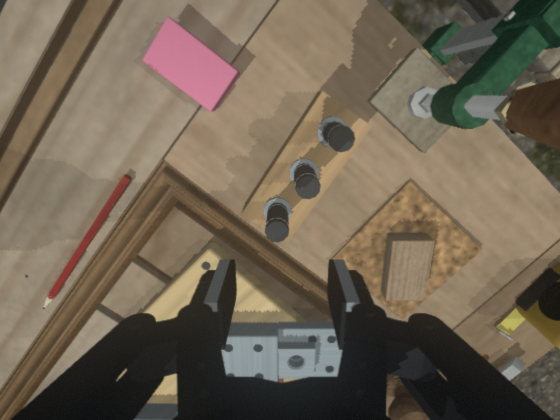

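Run:
```python
from h import *
f=load('w7'); r=f['frame'][195:250,258:300]
g=cv2.cvtColor(r,cv2.COLOR_RGB2HSV)
m=(g[...,2]<70).astype(np.uint8); n,l,s,c=cv2.connectedComponentsWithStats(m)
i=1+s[1:,4].argmax(); print(s[i]+[258,195,0,0,0],(c[i]+[258,195]))
print(np.where(l==i,1,0)[:, ::1].sum(0),np.where(l==i,1,0).sum(1))
print(pix2(f,*(c[i]+[258,195]),.056), pix2(f,276.3,231,.073), pix2(f,278,211,.033))
print('eye0',pix2(f,297,362,.034))
```

```text
[266 203  22  26 318] [276.87106918 214.30188679]
[ 0  0  0  0  0  0  0  0  2  8 15 16 15 14 16 16 16 17 18 16 17 17 16 17
 16 15 15 15 15  6  0  0  0  0  0  0  0  0  0  0  0  0] [ 0  0  0  0  0  0  0  0  5  4  6 11 13 15 17 18 19 19 19 20 19 20 20 11
 15 17 16 10  7  6  5  4  1  1  0  0  0  0  0  0  0  0  0  0  0  0  0  0
  0  0  0  0  0  0  0]
[0.48422714 0.11140829 0.056     ] [0.48756575 0.10712138 0.073     ] [0.48836615 0.10730012 0.033     ]
eye0 [0.59640897 0.00434605 0.034     ]
```

Request:
{"method": "drive_tool", "body": {"steps": [45,0,-2,-30,0,45,0,0,-30,0,45,0,0,-20,0,45,0,0,-8,0,45,0,0,0,0]}}

```text
clock: 23.62
position: [0.4873, 0.1071, 0.0538]
tool_rot: [-1.57, 0.002, 0.695]
force: [-0.9, 0.4, -0.4]
grip_width: 0.0445
```

Request:
{"method": "drive_tool", "body": {"steps": [30,0,0,0,0,8,0,0,0,0,8,0,0,0,0,8,0,0,0,0,8,0,0,0,0], "grip_force": 50}}

```text
clock: 24.03
position: [0.4882, 0.1074, 0.0562]
tool_rot: [-1.571, -0.001, 0.695]
force: [-2.9, -3.0, 6.9]
grip_width: 0.0146
```

Request:
{"method": "drive_tool", "body": {"steps": [8,0,0,5,0,8,0,0,15,0,8,0,0,30,0,8,0,0,30,0,8,0,0,0,0]}}

```text
clock: 24.45
position: [0.49, 0.108, 0.1403]
tool_rot: [-1.573, -0.007, 0.695]
force: [1.3, -0.8, 0.7]
grip_width: 0.0147
```

Request:
{"method": "drive_tool", "body": {"steps": [8,20,-20,0,0,8,20,-20,0,0,8,20,-20,0,0,8,0,0,0,0,8,0,0,0,0]}}

```text
clock: 24.87
position: [0.5486, 0.0463, 0.1356]
tool_rot: [-1.572, -0.001, 0.693]
force: [-0.1, 0.3, -0.1]
grip_width: 0.0143
```

Run:
```python
from h import *
f=snap('wrist','w8'); snap('side','s8'); o=monitor.observe();print(o['position'],o['tool_rot'],o['grip_width'])
P=o['position']
for z in (.02,-.022,-.042): print('proj tcp axis',z,proj(f,[*P[:2],P[2]+z]))
cv2.imwrite('pics/c8.png',cv2.resize(f['frame'][180:420,140:420,::-1],None,fx=2.5,fy=2.5,interpolation=cv2.INTER_CUBIC))
```

```text
[0.54751214 0.04799207 0.13534787] [-1.57052720e+00 -4.05468158e-04  6.95578026e-01] 0.014819853888888271
proj tcp axis 0.02 [279.07893632 312.9994239 ]
proj tcp axis -0.022 [279.55924369 261.84274022]
proj tcp axis -0.042 [279.71787437 244.99344163]
```

View pics/c8.png

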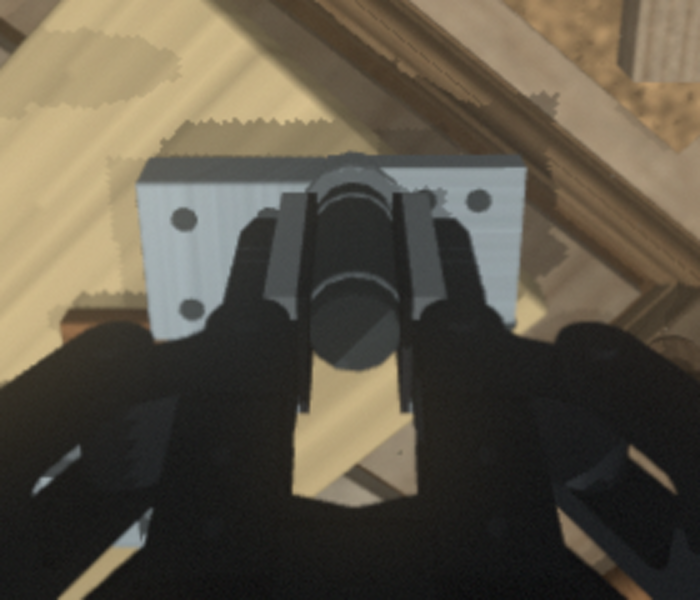

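Request:
{"method": "drive_tool", "body": {"steps": [8,24,-22,0,0,8,24,-22,0,0,8,0,0,-25,0,8,0,0,-22,0,8,0,0,0,0]}}

```text
clock: 25.38
position: [0.5936, 0.0044, 0.0848]
tool_rot: [-1.568, 0.004, 0.696]
force: [-1.3, 0.6, -0.2]
grip_width: 0.0148
```

Request:
{"method": "drive_tool", "body": {"steps": [8,0,0,0,0,8,0,0,0,0,8,0,0,0,0,8,0,0,0,0,8,0,0,0,0]}}

```text
clock: 25.8
position: [0.5962, 0.0038, 0.0889]
tool_rot: [-1.571, -0.001, 0.696]
force: [0.6, -0.7, -0.5]
grip_width: 0.0146
```

Run:
```python
from h import *
o=monitor.observe();print(o['position'],o['force'])
f=snap('wrist','w9'); cv2.imwrite('pics/c9.png',cv2.resize(f['frame'][180:380,180:400,::-1],None,fx=3,fy=3,interpolation=cv2.INTER_CUBIC))
```

```text
[0.59616884 0.00376712 0.08887822] [ 0.57721843 -0.73173029 -0.50979063]
```

View pics/c9.png

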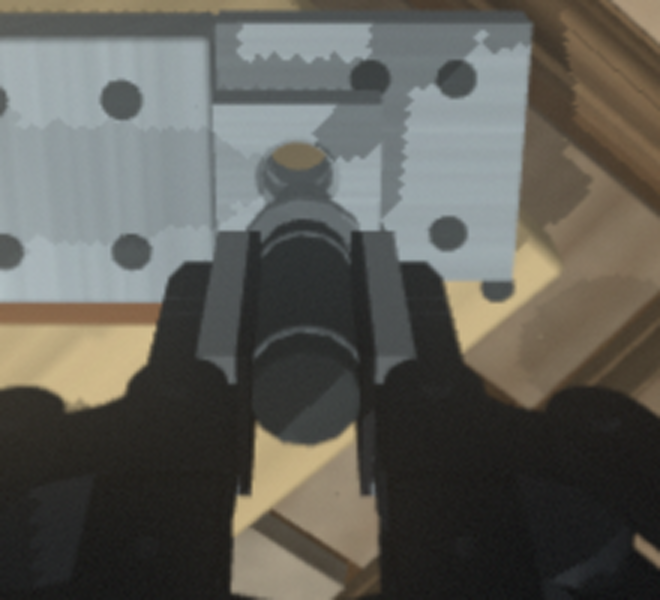

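Run:
```python
from h import *
f=load('w9'); P=np.array([.59617,.00377,.08888])
for z in (.017,-.023,-.026,.034-P[2]): u=proj(f,P+[0,0,z]); print(z,u,(u-180)*3)
for uv in [(278.7,238.3)]: print(pix2(f,*uv,.034))
g=cv2.cvtColor(f['frame'],cv2.COLOR_RGB2GRAY)[222:252,258:300]; np.set_printoptions(linewidth=250); print(g[::2])
```

```text
0.017 [278.52116275 312.79060956] [295.56348824 398.37182869]
-0.023 [279.07824753 264.51393718] [297.2347426  253.54181153]
-0.026 [279.11042047 261.73168704] [297.3312614  245.19506112]
-0.05488 [279.37424979 238.9399214 ] [298.12274936 176.8197642 ]
[0.59557701 0.00383594 0.034     ]
[[165 166 166 165 166 164 165 165 165 164 165 165 164 164 165 165 164 164 165 165 164 165 165 164 165 164 163 155 128 121 121 119 120 118 119 121 119 120 120 119 119 118]
 [166 167 165 164 165 164 165 165 165 166 166 165 165 163 164 165 166 165 164 164 165 164 164 163 164 157 132 122 119 119 121 120 120 119 121 119 119 120 119 119 119 119]
 [166 165 166 166 165 166 165 167 166 166 165 166 165 164 164 163 160 154 153 153 150 151 150 151 155 159 160 149 124 121 119 120 120 119 119 120 120 120 121 120 120 119]
 [163 164 163 163 163 162 164 164 164 165 164 162 160 150 139 135 123 114 111 110 108 110 109 112 113 120 124 101 103 109 116 117 118 118 119 119 118 119 119 119 119 120]
 [148 150 158 161 160 160 159 159 159 159 150 136 132 122 112 107 107 107 106 106 106 106 108 108 108 108 109 110 113 116  97  9
[... 1053 characters left out ...]
67 166 166 166]
 [151 150 151 150 149 150 150 146 126 113 122 120 100  87  85  81  80  79  80  81  78  82  82  80  79  79  79  83  83  83  87 110 134 142 158 162 161 163 163 161 161 162]
 [155 155 154 154 153 153 156 158 167 161 132 124 118  98  81  81  83  84  86  89  91  95  93  90  90  87  88  86  85  85  84  91 123 158 166 169 168 169 169 169 168 168]
 [164 165 163 153 154 163 165 165 165 156 120  90  87  89  92  99 101 107 108 107 106 106 106 107 107 104 106 105 104 106 103 101  97  91  99 130 158 163 163 165 165 165]
 [153 163 166 164 164 164 163 157 134  98  95 102 103 105 105 105 106 107 107 106 106 107 106 106 104 105 106 107 106 105 105 105 104 104 100  95  98 116 141 158 164 162]]
```

Request:
{"method": "drive_tool", "body": {"steps": [8,-0.6,-0.3,0,0,8,0,0,-5,0,8,0,0,-4,0,8,0,0,-3,0,8,0,0,-2,0]}}

```text
clock: 26.27
position: [0.5949, 0.0031, 0.0732]
tool_rot: [-1.57, 0.001, 0.695]
force: [0.2, -0.5, -0.9]
grip_width: 0.0149
```

Request:
{"method": "drive_tool", "body": {"steps": [8,0,0,-2,0,8,0,0,-2,0,8,0,0,-1,0,8,0,0,0,0,8,0,0,0,0]}}

```text
clock: 26.68
position: [0.5953, 0.0032, 0.069]
tool_rot: [-1.571, -0.0, 0.695]
force: [-0.3, 0.0, -0.8]
grip_width: 0.0145
```

Request:
{"method": "drive_tool", "body": {"steps": [8,0,0,-2,0,8,0,0,-2,0,8,0,0,-1,0,8,0,0,0,0,8,0,0,0,0]}}

```text
clock: 27.1
position: [0.5952, 0.0032, 0.0638]
tool_rot: [-1.571, 0.0, 0.695]
force: [0.4, 0.0, -1.0]
grip_width: 0.0145
```

Request:
{"method": "drive_tool", "body": {"steps": [8,0,0,-2,0,8,0,0,-1,0,8,0,0,-1,0,8,0,0,0,0,8,0,0,0,0]}}

```text
clock: 27.52
position: [0.5952, 0.0032, 0.0599]
tool_rot: [-1.571, 0.0, 0.695]
force: [0.1, -0.5, -1.2]
grip_width: 0.0148
```

Request:
{"method": "drive_tool", "body": {"steps": [8,0,0,-1,0,8,0,0,0,0,8,0,0,-1,0,8,0,0,0,0,8,0,0,0,0]}}

```text
clock: 27.93
position: [0.5957, 0.0034, 0.0586]
tool_rot: [-1.571, -0.001, 0.695]
force: [-1.5, 1.3, 10.1]
grip_width: 0.0148
```

Request:
{"method": "drive_tool", "body": {"steps": [8,0,0,-1,0,8,0,0,0,0,8,0,0,0,0,8,0,0,0,0,8,0,0,0,0]}}

```text
clock: 28.35
position: [0.596, 0.0034, 0.0583]
tool_rot: [-1.572, -0.002, 0.695]
force: [-4.2, 1.2, 23.6]
grip_width: 0.0146
```

Request:
{"method": "drive_tool", "body": {"steps": [8,0,0,1.5,0,8,0,0,0,0,25,0,0,0,0,40,0,0,0,0,40,0,0,0,0]}}

```text
clock: 28.77
position: [0.5951, 0.0032, 0.0582]
tool_rot: [-1.571, 0.0, 0.695]
force: [-0.8, 1.2, 0.2]
grip_width: 0.0398
```

Request:
{"method": "drive_tool", "body": {"steps": [40,0,0,20,0,40,0,0,40,0,40,0,0,30,0,40,-30,30,0,0,40,-30,30,0,0]}}

```text
clock: 29.18
position: [0.5369, 0.0614, 0.1498]
tool_rot: [-1.573, -0.003, 0.692]
force: [0.9, 1.3, -1.1]
grip_width: 0.0401
```

Run:
```python
from h import *
f=load('w7'); print(pix2(f,307,187.5,.073),pix2(f,305,173,.033))
g=cv2.cvtColor(f['frame'],cv2.COLOR_RGB2GRAY)[160:205,288:324]; np.set_printoptions(linewidth=250); print(g[::2])
o=monitor.observe();print(o['position'],o['force'])
```

```text
[0.48349528 0.14243645 0.073     ] [0.48463456 0.14337204 0.033     ]
[[135 134 133 134 133 132 127 122 101 102 125 136 120 117 117 119 119 118 117 115 115 113 107 101 106 109 108 109 110 112 112 113 113 114 112 113]
 [133 134 131 126 124 122 118 136 142 144 139 125 119 118 116 115 114 113 114 113 116 118 117 118 117 111 106 110 112 113 113 112 113 113 114 115]
 [124 127 125 120 114 124 142 145 145 141 126  89  85  79  75  74  82  87  86  77  80 103 115 116 115 115 114 114 113 112 113 112 114 113 116 117]
 [132 131 128 119 140 145 146 142 116  83  94  84  68  59  54  52  54  55  56  57  55  65  86 102 104 114 116 116 112 111 113 112 117 129 149 147]
 [133 133 135 145 147 146 139 112  91  64  53  52  53  52  53  51  53  53  52  53  51  54  53  57  69  95 115 115 117 116 116 116 125 153 157 158]
 [135 135 142 147 147 140 104  88  62  52  53  52  52  52  53  53  54  53  53  53  53  54  55  54  55  63  91 116 120 121 122 116 117 128 153 157]
 [135 130 145 145 142 124  80  57  53  52  51  53  53  53  54  54  55  55  59  60  58  58  57  54  55  56  67 102 118 119 121 123 148 156 156 157]
 
[... 1724 characters left out ...]
3 102 141 150 148 149 146 140 135 135]
 [107 108 108 110 111 110 110 111 110 111 113 115 113 109 103  99 101 100  92  89  85  88  95 123 145 147 148 150 149 150 147 147 138 134 133 133]
 [107 109 110 111 110 110 111 111 111 113 115 114 125 149 154 153 154 153 156 156 156 156 154 154 151 151 150 148 148 148 140 133 133 132 132 133]
 [101 108 110 111 110 111 112 112 113 115 126 148 155 155 154 154 155 156 157 158 156 153 151 151 151 150 150 148 145 138 135 135 134 134 133 136]
 [118 111 110 110 111 113 112 114 126 149 154 155 155 153 154 155 157 158 155 155 152 152 151 150 150 147 147 144 138 136 135 135 133 135 135 135]]
[0.53694577 0.06140352 0.14978976] [ 0.89020724  1.32495102 -1.10645673]
```

Request:
{"method": "drive_tool", "body": {"steps": [40,-25,39,0,0,40,-26,40,0,0,40,0,1,-30,0,40,0,0,-10,0,40,0,0,0,0]}}

```text
clock: 29.6
position: [0.49, 0.1327, 0.1067]
tool_rot: [-1.57, 0.003, 0.696]
force: [0.0, -0.2, -0.2]
grip_width: 0.04
```

Request:
{"method": "drive_tool", "body": {"steps": [40,0,0,-25,0,40,0,0,-20,0,40,0,0,-6,0,40,0,0,0,0,40,0,0,0,0]}}

```text
clock: 30.02
position: [0.4918, 0.1321, 0.0582]
tool_rot: [-1.571, -0.0, 0.693]
force: [-0.4, 0.8, 1.0]
grip_width: 0.0399
```

Request:
{"method": "drive_tool", "body": {"steps": [25,0,0,0,0,8,0,0,0,0,8,0,0,0,0,8,0,0,0,0,8,0,0,0,0]}}

```text
clock: 30.43
position: [0.4918, 0.1331, 0.0585]
tool_rot: [-1.572, -0.002, 0.695]
force: [0.5, -2.7, 8.8]
grip_width: 0.0131
```

Request:
{"method": "drive_tool", "body": {"steps": [8,0,0,5,0,8,0,0,15,0,8,0,0,30,0,8,0,0,30,0,8,0,0,0,0]}}

```text
clock: 30.85
position: [0.4931, 0.1336, 0.1424]
tool_rot: [-1.573, -0.006, 0.695]
force: [1.6, 0.5, 0.2]
grip_width: 0.0129
```

Run:
```python
from h import *
o=monitor.observe();print(o['position'],o['force'],o['grip_width'])
```

```text
[0.49305074 0.13355681 0.142424  ] [1.60158201 0.46449902 0.21764851] 0.012948937442379127
```

Run:
```python
from h import *
o=monitor.observe();print(o['position'],o['force'],o['grip_width'])
f=snap('wrist','w10'); s=snap('side','s10')
a=cv2.resize(f['frame'][100:400,140:440,::-1],(500,500)); b=cv2.resize(s['frame'][220:340,180:300,::-1],(300,300),interpolation=cv2.INTER_CUBIC)
c=np.zeros((500,800,3),np.uint8);c[:,:500]=a;c[:300,500:]=b; cv2.imwrite('pics/c10.png',c)
```

```text
[0.49305074 0.13355681 0.142424  ] [1.60158201 0.46449902 0.21764851] 0.012948937442379127
```

View pics/c10.png

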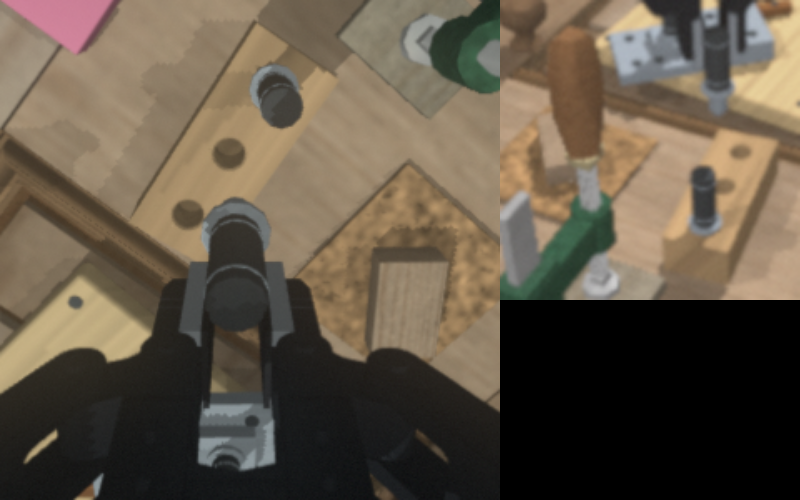

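Run:
```python
from h import *
f=load('w10'); o=monitor.observe()['position']
p=pix2(f,278,283,o[2]+.0145); d=(p-o)[:2]; print(d*1e3, d@X*1e3,d@Y*1e3)
```

```text
[-5.25223865  7.66895527] 0.9208446289387887 9.24919247378226
```

Request:
{"method": "drive_tool", "body": {"steps": [8,0,0,-30,0,8,0,0,-20,0,8,0,0,-10,0,8,0,0,-8,0,8,0,0,0,0]}}

```text
clock: 31.37
position: [0.4904, 0.1328, 0.0681]
tool_rot: [-1.57, 0.002, 0.695]
force: [-0.5, -0.7, -0.2]
grip_width: 0.013
```

Request:
{"method": "drive_tool", "body": {"steps": [8,0,0,-4,0,8,0,0,-3,0,8,0,0,-2,0,8,0,0,0,0,8,0,0,0,0]}}

```text
clock: 31.78
position: [0.4912, 0.1332, 0.0607]
tool_rot: [-1.571, -0.0, 0.695]
force: [-0.8, -0.2, -0.6]
grip_width: 0.0129
```

Request:
{"method": "drive_tool", "body": {"steps": [8,0,0,-2,0,20,0,0,0,0,40,0,0,0,0,40,0,0,0,0,40,-3,4,0,0]}}

```text
clock: 32.2
position: [0.4885, 0.1366, 0.0586]
tool_rot: [-1.571, -0.0, 0.694]
force: [0.3, -0.3, 0.5]
grip_width: 0.0399
```

Request:
{"method": "drive_tool", "body": {"steps": [40,-3.5,5,-2,0,40,0,0,-1,0,40,0,0,0,0,40,0,0,0,0,25,0,0,0,0]}}

```text
clock: 32.62
position: [0.4847, 0.142, 0.0554]
tool_rot: [-1.571, 0.0, 0.695]
force: [0.3, -0.4, -0.5]
grip_width: 0.0292
```

Request:
{"method": "drive_tool", "body": {"steps": [8,0,0,0,0,8,0,0,0,0,8,0,0,0,0,8,0,0,0,0,8,0,0,0,0]}}

```text
clock: 33.03
position: [0.4846, 0.1419, 0.0555]
tool_rot: [-1.571, 0.0, 0.695]
force: [-1.5, -2.3, 5.9]
grip_width: 0.0148
```

Request:
{"method": "drive_tool", "body": {"steps": [8,0,0,5,0,8,0,0,15,0,8,0,0,30,0,8,0,0,30,0,8,0,0,0,0]}}

```text
clock: 33.45
position: [0.4866, 0.1426, 0.14]
tool_rot: [-1.572, -0.006, 0.695]
force: [1.5, 0.7, -0.4]
grip_width: 0.0147
```

Request:
{"method": "drive_tool", "body": {"steps": [8,10,-30,0,0,8,10,-30,0,0,8,10,-30,0,0,8,0,0,0,0,8,0,0,0,0]}}

```text
clock: 33.87
position: [0.5149, 0.0504, 0.1355]
tool_rot: [-1.571, 0.0, 0.692]
force: [-0.8, -0.1, -0.0]
grip_width: 0.0144
```

Run:
```python
from h import *
f=snap('wrist','w11'); o=monitor.observe(); print(o['position'],o['grip_width'])
P=o['position']
for z in (.017,-.023): print(proj(f,P+[0,0,z]))
g=cv2.cvtColor(f['frame'],cv2.COLOR_RGB2GRAY); np.set_printoptions(linewidth=250); print(g[286:344:2,258:308:2])
```

```text
[0.51454055 0.05190431 0.13540408] 0.014600679445508634
[280.07770671 309.87398423]
[280.38083144 262.15496897]
[[ 79  44  39  41  44  44  44  45  49  57  63  70  69  69  58  49  42  40  38  39  32  34  33  63  76]
 [ 77  44  40  38  44  45  50  76  84  83  63  59  66  77  77  81  73  54  42  39  36  32  32  56  75]
 [ 76  40  37  38  45  60  81  67  50  44  44  41  42  42  43  42  50  80  71  43  34  29  30  54  75]
 [ 74  40  37  41  64  72  47  41  44  44  43  43  41  42  41  41  42  42  63  72  41  29  30  49  75]
 [ 72  38  36  55  85  46  45  42  43  44  45  44  45  43  42  43  41  39  38  48  60  30  32  44  75]
 [ 62  37  36  71  48  44  44  44  46  47  50  50  49  50  49  48  41  41  41  41  64  37  31  40  74]
 [ 59  38  39  44  45  43  47  51  51  48  49  50  49  51  49  48  48  45  42  39  45  32  30  40  80]
 [ 68  39  39  42  45  47  50  52  49  51  50  49  49  51  50  50  47  47  46  43  37  31  34  45  94]
 [ 68  41  38  41  47  50  49  49  52  55  55  51  49  49  50  50  48  46  46  47  38  31  37  44  94]
 [ 68  40  38  44  48  49  49  50  54  54  52  52  50  49  48
[... 1299 characters left out ...]
 155 152 134  78  72  75  83 145 149 146 148 149 153 152 144 106  45  49  45  38]
 [ 36  37  39  75 152 155 150 152 139 113 126 138 148 149 147 148 150 152 151 144  98  47  50  44  39]
 [ 35  37  37  93 154 154 151 155 156 152 154 153 147 149 146 148 150 152 151 145  87  48  51  45  40]
 [ 36  40  38 106 152 153 152 154 157 153 155 152 149 149 147 149 150 151 152 144  90  49  51  45  41]
 [ 37  39  38 115 152 153 149 152 154 151 154 151 147 147 143 146 150 150 150 142  93  51  50  52  40]
 [ 36  41  45 102 105 110 106 108 108 108 108 108 107 103  95  98 107 107 107 105  98  54  53  61  41]
 [ 40  51  52 117 123 126 127 130 141 143 144 142 142 140 141 139 134 130 130 130 130  63  53  93  42]]
```

Request:
{"method": "drive_tool", "body": {"steps": [8,11.4,-33,0,0,8,11.4,-33,0,0,8,11.4,-33,0,0,8,11.4,-33,0,0,8,11.4,-33,0,0]}}

```text
clock: 34.33
position: [0.572, -0.1129, 0.1354]
tool_rot: [-1.57, -0.0, 0.697]
force: [1.3, 0.7, -0.3]
grip_width: 0.0146
```

Request:
{"method": "drive_tool", "body": {"steps": [8,11.2,-33.8,0,0,8,0,0,-25,0,8,0,0,-22,0,8,0,0,0,0,8,0,0,0,0]}}

```text
clock: 34.75
position: [0.5824, -0.1453, 0.0879]
tool_rot: [-1.569, 0.001, 0.697]
force: [-0.5, 0.5, 0.6]
grip_width: 0.0148
```

Request:
{"method": "drive_tool", "body": {"steps": [8,0,0,0,0,8,0,0,0,0,8,0,0,0,0,8,0,0,0,0,8,0,0,0,0]}}

```text
clock: 35.17
position: [0.583, -0.1465, 0.089]
tool_rot: [-1.571, -0.001, 0.696]
force: [-0.0, -0.2, -0.5]
grip_width: 0.0147
```

Run:
```python
from h import *
o=monitor.observe();P=o['position'];print(P,o['tool_rot'])
f=snap('wrist','w12'); print(proj(f,[P[0],P[1],.034]))
g=cv2.cvtColor(f['frame'],cv2.COLOR_RGB2GRAY)[220:256,254:304]; np.set_printoptions(linewidth=250); print(g[::2,::2])
cv2.imwrite('pics/c12.png',cv2.resize(f['frame'][180:380,180:400,::-1],None,fx=3,fy=3,interpolation=cv2.INTER_CUBIC))
```

```text
[ 0.58303684 -0.14654767  0.08900227] [-1.57133717e+00 -5.16073516e-04  6.95500400e-01]
[279.35498688 238.8307651 ]
[[137 137 136 136 134 135 135 136 136 135 134 136 135 135 134 134 135 127  98  98  97  97  97  98  97]
 [137 137 137 136 136 136 137 135 136 135 135 135 135 135 136 135 130  98  98  98  98  99  99  99  98]
 [137 135 136 137 136 137 134 134 136 135 135 133 132 131 132 133 134 102  98  98  95  98  97  99  98]
 [134 137 136 136 134 136 135 136 134 128 116 107 102 101 105 119 121  98  98  98  98  97  98  98  98]
 [121 124 131 121 131 129 122 129 114 103  96  97  97  97  98  97 102 112  91  98 100  98 126 104 129]
 [120 120 120 120 119 120 120 102  97  96  98  97  96  98  95  96  94  96 114 126 133 131 132 133 133]
 [122 122 123 122 121 121 117  90  71  84  96  98  95  95  96  95  93  69  96 122 133 133 133 134 134]
 [124 122 123 121 122 121 100  84  74  67  72  88  94  94  94  81  67  65  80 121 133 133 133 133 133]
 [125 124 123 123 123 122  93  74  89  72  67  68  68  69  69  67  67  71  75 118 134 134 136 136 136]
 [124 124 124 124 124 123  91  78  75  91  73  67  68  65
[... 170 characters left out ...]
 124 118  98  87  72  65  64  67  67  66  65  64  65  91 119 135 134 134 134 134]
 [126 125 128 134 126 127 136 107  98  70  68  77  88  93  86  84  77  77  76 126 135 136 135 136 136]
 [126 135 140 138 138 138 137  92  71  80  95  99  96  97 100  98  97  96  96  74 107 136 137 137 137]
 [123 133 134 135 135 134 109  79  86  86  90  88  86  87  95  83  85  88  86  85  78  81 128 133 133]
 [124 134 137 136 135 126  77  85  87  86  87  84  81  64  70  79  80  85  85  85  84  80  90 135 135]
 [135 138 138 138 130  77  85  87  86  84  63  44  42  41  42  42  43  54  81  83  84  84  95 129 135]
 [137 135 136 134  80  84  85  85  79  44  42  45  51  55  55  50  46  43  44  71  83  88  98  93 135]]
```

View pics/c12.png

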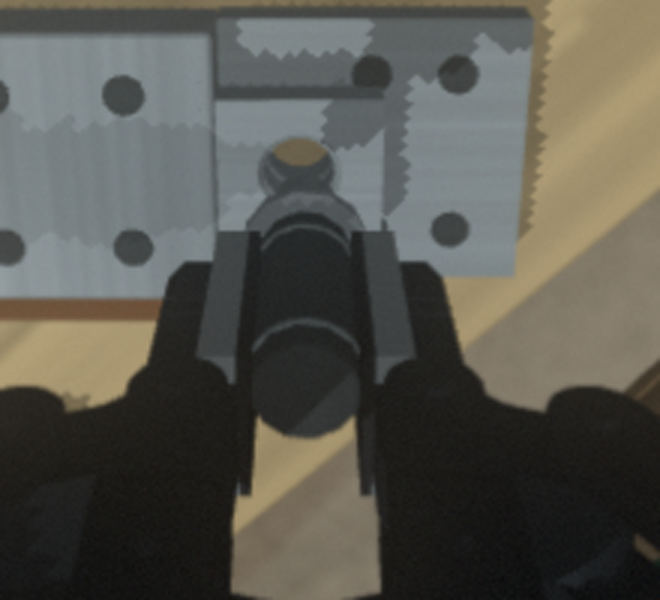

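Request:
{"method": "drive_tool", "body": {"steps": [8,-0.3,-0.3,0,0,8,0,0,-5,0,8,0,0,-4,0,8,0,0,-3,0,8,0,0,-2,0]}}

```text
clock: 35.63
position: [0.5822, -0.147, 0.0737]
tool_rot: [-1.57, 0.001, 0.695]
force: [0.4, -0.3, -0.2]
grip_width: 0.0146
```

Request:
{"method": "drive_tool", "body": {"steps": [8,0,0,-2,0,8,0,0,-2,0,8,0,0,-1,0,8,0,0,0,0,8,0,0,0,0]}}

```text
clock: 36.05
position: [0.5825, -0.147, 0.0695]
tool_rot: [-1.571, 0.0, 0.695]
force: [-0.6, 0.2, -0.1]
grip_width: 0.0145
```

Request:
{"method": "drive_tool", "body": {"steps": [8,0,0,-2,0,8,0,0,-2,0,8,0,0,-1,0,8,0,0,0,0,8,0,0,0,0]}}

```text
clock: 36.47
position: [0.5825, -0.147, 0.0644]
tool_rot: [-1.571, 0.0, 0.695]
force: [-0.3, -0.5, -1.0]
grip_width: 0.0145
```

Request:
{"method": "drive_tool", "body": {"steps": [8,0,0,-2,0,8,0,0,-1,0,8,0,0,-1,0,8,0,0,0,0,8,0,0,0,0]}}

```text
clock: 36.88
position: [0.5825, -0.147, 0.0604]
tool_rot: [-1.571, 0.0, 0.695]
force: [1.0, -0.0, -0.3]
grip_width: 0.0151
```

Request:
{"method": "drive_tool", "body": {"steps": [8,0,0,-1,0,8,0,0,-1,0,8,0,0,0,0,8,0,0,0,0,8,0,0,0,0]}}

```text
clock: 37.3
position: [0.5826, -0.147, 0.0585]
tool_rot: [-1.571, -0.0, 0.695]
force: [0.2, -1.2, 3.7]
grip_width: 0.0147
```

Request:
{"method": "drive_tool", "body": {"steps": [8,0,0,-1,0,8,0,0,0,0,8,0,0,0,0,8,0,0,0,0,8,0,0,0,0]}}

```text
clock: 37.72
position: [0.583, -0.1468, 0.058]
tool_rot: [-1.571, -0.001, 0.695]
force: [-2.1, 2.0, 10.2]
grip_width: 0.0145
```

Seated on the flange. Release, back off and check everything.

Request:
{"method": "drive_tool", "body": {"steps": [8,0,0,0.5,0,8,0,0,0,0,25,0,0,0,0,40,0,0,0,0,40,0,0,0,0]}}

```text
clock: 38.13
position: [0.5824, -0.1469, 0.0578]
tool_rot: [-1.571, 0.0, 0.695]
force: [0.4, -0.5, -0.3]
grip_width: 0.04
```

Request:
{"method": "drive_tool", "body": {"steps": [40,0,0,20,0,40,0,0,40,0,40,0,0,40,0,40,-20,-10,30,0,40,-30,-20,20,0]}}

```text
clock: 38.55
position: [0.5345, -0.1752, 0.2105]
tool_rot: [-1.573, -0.003, 0.699]
force: [-0.2, -1.0, -0.0]
grip_width: 0.0403
```

Request:
{"method": "drive_tool", "body": {"steps": [40,-20,-35,0,0,40,-20,-35,0,0,40,-10,-38,0,0,40,0,-38,0,0,40,0,0,0,0]}}

```text
clock: 38.97
position: [0.4802, -0.3303, 0.2084]
tool_rot: [-1.574, 0.002, 0.688]
force: [-0.5, -1.4, -1.3]
grip_width: 0.0394
```

Run:
```python
from h import *
t=snap('top','t13'); s=snap('side','s13'); o=monitor.observe(); print(o['position'],o['clock'])
a=cv2.resize(t['frame'][90:310,90:420,::-1],(660,440),interpolation=cv2.INTER_CUBIC)[:,:480]
b=cv2.resize(s['frame'][130:340,140:380,::-1],(480,420),interpolation=cv2.INTER_CUBIC)
c=np.zeros((440,800,3),np.uint8); c[:,:400]=a[:,:400]; c[:420,400:]=b[:,:400]; cv2.imwrite('pics/c13.png',c)
# held-height check: pin top at z .077
for u,v in []: pass
```

```text
[ 0.48179476 -0.32432775  0.20764506] 39.0667
```

View pics/c13.png

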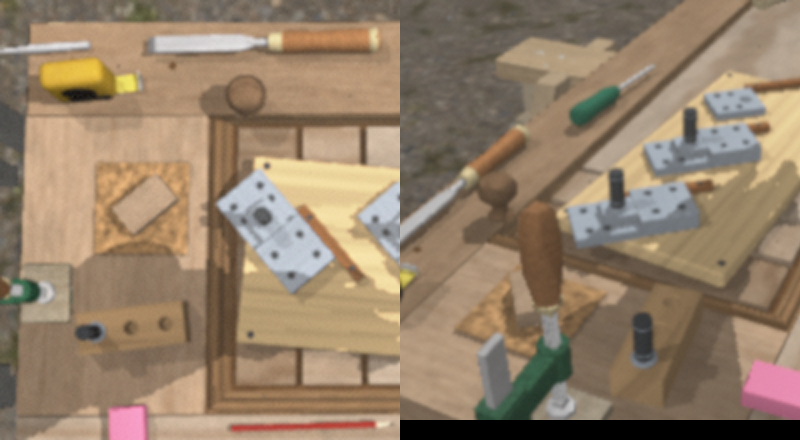

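```bash
python3 -c "
from h import *
print(workorder.job_done())"
```

```text
the job is handed in; nothing more can be done
None
```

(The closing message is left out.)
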